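# Nest a tapered cup and strainer in a filter stand

## Robot

A 6-joint arm with a two-finger parallel gripper is mounted at the origin on a cart in front of the work surface, level with it; the furniture and walls round the work are solid. World frame = base frame: x ahead of the robot, y to its left, z up, the work surface at z = 0. Lengths are in m, angles in degrees, forces in N, time in s.
With the tool pointing down it reaches from about 0.4 to 0.825 m from the base axis. Payload 7 kg.
Tool frame: the origin (TCP) lies between the finger pads; the fingertips stand 11 mm ahead of it and the grasp point (between the pads) lies 8 mm behind it (r.tcp_to_tips is the distance from the TCP to the fingertips, in m); x points along the fingers, y is the direction in which the jaws open and shut, and the axes are right-handed (so a half turn about x gives the same grasp; the last joint's range is limited). The gripper opens to 88 mm and grips with 3 to 60 N. Pads are 19 mm wide; open, the fingers measure 130 mm over their backs; the gripper's body (78 mm by 193 mm) begins 47 mm behind the grasp point.
Start: joints at [88.585, 20.546, 0.682, 0, -70.136, -16.507], TCP at [0.208, 0.642, 0.205] pointing down, gripper open.
Joint ranges: [-176.03, 176.03], [-82.01, 121.73], [-58.28, 71.71], [-173.87, 95.51], [-174.79, -0.11], [-173.66, 173.66]. Speed limits (degrees/s): [136.94, 136.94, 172.46, 180, 180, 180].

## Interface

Orientations are given as [roll, pitch, yaw] about the fixed x, y, z axes, in that order (R = Rz(yaw) Ry(pitch) Rx(roll)).
In Python, from plant import r gives the robot as it stands.
- The arm moves only by the tool arm_command, never from a script. Its argument "plan" is a list of rows, each an object of numbers: "dx", "dy", "dz": the shift along the tool's x, y, z each as a share of 0.02 m, from -1 to 1; "wx", "wy", "wz": the turn, a rotation vector about the tool's x, y, z each as a share of 0.08 rad, from -1 to 1. In form: [{"dx": .., "dy": .., "dz": .., "wx": .., "wy": .., "wz": ..}, ...]. A call has 1 to 20 rows; each row shifts and turns the pose as measured when the row begins, along the tool's axes as they then stand; what a row does not reach is not made up. A row lasts 1/12 s, in which the tool goes at most 41.7 mm and 7.16 degrees, less where a joint would pass 70% of its speed; a pose out of reach is approached as far as the arm can. A call with a number of a shift or a turn outside -1 to 1 is refused whole. A call with a gripper value outside its range is refused whole. "fingers" is the closure, from -1 (fully open) to 1 (shut), so that 0 is half open, set as the call begins (left out, the last holds). The fingers move at their own pace and stop on an object; "force" is the grip in N (left out, the last holds). Time passes only in rows, so rows that do not move let the fingers close. It gives the time, the measured TCP pose, the force and the opening at its end, in the units of the state.
- r.get_state(): the state, without advancing time (a new reading comes with each control period).
- r.capture(name): name is "side" or "top"; returns (picture, depth): 480x640x3 uint8, red, green, blue; 480x640 float32, m along the optical axis (not along the pixel's ray), 0 where there is no reading.
- r.camera_model(name): a dict with "vertical_fov" (degrees; the focal length in pixels is half the picture's height over the tangent of half this angle, whatever the lens; pixels are square), "cx", "cy" (the principal point, pixels), "R" (3x3) and "t" (3): a world point X has camera coordinates R X + t. Camera axes: x right, y down, z forward; pixel columns grow to the right and rows downward; lengths in m; the calibration is good to about 2 mm. A picture is of the moment at which its call begins. camera_model takes no time and is no camera call.
- r.close_job(): hands the job in, once; it reports no verdict.
Trained networks look in the newest picture that a camera, given by its name, has taken for a name from the list of things; names that differ only in an ending like _2 or _b are one class to them, and where a whole thing is asked for, a point or a joint stands for the part that bears it (a point fixed in the world has none). Each returns a list of dicts, best first, with "score" (0 to 1); they miss things now and then, are a little off and sometimes report something else, mostly with a low value. They report only what shows in the picture. A call takes as long as a camera call. They do not tell look-alikes from the thing itself.
- r.cut_out(camera, query): "mask" (480x640 bool, what is visible of it) and "bbox" ([left, top, width, height] in pixels, round what is visible of it).
- r.spot_point(camera, query): "centre" ([column, row] in pixels: a listed point, or the origin of a listed thing).
The state is a dict: "time_s": time; "joints": joint angles; "qd": joint speeds; "joint_torque": joint torques, N m; "tcp_pos": TCP position; "eef_rot": TCP orientation; "contact_force": force on the tool from outside, world axes, zero at the start; "moment": the same for the moment, N m; "gripper_width": finger opening in m.
Only numpy, scipy, OpenCV 4.12 (cv2) and the standard library are available. Lean on these libraries where they do the work, as an engineer would, in place of code of your own. Each camera call takes 0.05 s, during which the arm holds its last target.

## Task

Make up the filter stand: lift the slanted steel cup out of its wire rest, stand it upright on the bench and let go, then take it again from straight above and set it loosely into the black rubber collar of the stand. Set the tapered strainer into the cup, and only then press the nest down lightly until the top of the collar is flush with the stand's plate; stop there, because a collar rammed well below the plate jams. Let go, leaving everything upright and the other things on the bench where they are.

Things in the scene. Friction and masses are not known exactly. Their poses are not given: they have to be found in the camera images.
- cup_center (a point): Centre of the open tapered steel cup, on its axis 39 mm above the underside of its foot; z runs along the axis to the mouth. 78 mm tall, 150 g; outside radius 19 mm at the foot growing evenly to 29 mm at height 60 mm, then a straight band of radius 31 mm up to the rim. Wall 3 mm, inner floor 4 mm up. It starts leaning 35 degrees from upright, mouth up, lying loosely in the wire rest.
- cup_band (a point): Point on the cup's axis at mid-height of its straight band (62 mm across, height 60 to 78 mm, the place to grip), 69 mm above the underside of its foot. Nested in the cup, the strainer's underside rests about 28 mm above the underside of the cup's foot, its centre about 33 mm above the cup's centre.
- strainer_center (a point): Centre of the strainer, on its axis 44 mm above its underside; z along the axis to the post. A steel cone frustum with a perforated top, radius 20 mm at the bottom to 25 mm at height 30 mm, top face at 33 mm, with a dark upright round post, 12 mm in diameter, up to 88 mm (the grip). 120 g. Stands upright on the bench at the start.
- strainer_post (a point): Point on the axis of the strainer's post, 12 mm below its top and 76 mm above its underside. When nested, the post's top stands about 38 mm over the cup's rim.
- collar_top (a point): Centre of the top edge of the black rubber collar in the stand; it moves with the collar. The collar is a tapered ring 24 mm tall, open below, inside radius 25 mm at the top and 21 mm at the bottom, outside radius 30 mm. The cup, nested loosely, comes to rest with its foot about 35 mm below the collar's top (cup centre about 4 mm above the collar's top).
- collar (a joint): How far the collar has been pushed down, in m. 0: its top stands 10 mm above the plate (z = 0.070); 0.010: flush with the plate; 0.018: bottomed, jammed. It slides with friction of about 8 N (no spring) and stays where it is left; the weight of cup and strainer alone does not move it.
- stand: Filter stand, fixed: square aluminium plate 120 x 120 mm, top at z = 0.060, on four legs, with the rubber collar standing up through its centre. Origin on the bench under the collar's axis; 3 mm screw heads at its corners. The room's tall fixed microscope is the nearest obstacle: it fills x > 0.60 for y from -0.20 to 0.0, so keep the wrist and arm short of it.
- rest: Slanted wire rest, fixed: base plate 110 x 75 mm, two wire rails under the cup's side, a stop under its foot. Origin on the bench under the middle of the base plate; its x axis is the horizontal direction in which the cup's mouth leans. All wires stay lower than the cup's band and within 24 mm either side of its x axis.
- timer: Bystander: bench timer 62 x 66 x 21 mm; origin under its centre.
- petri_1: Bystander: petri dish 90 mm across, 18 mm tall; origin under its centre.
- objective_can: Bystander: black can with pale lid, 37 mm across, 64 mm tall; origin under its centre.
- beaker_100: Bystander: small glass beaker 54 x 60 x 70 mm; origin under its centre.
There are look-alikes about, which are no part of the job. What is shaped like the part that bears strainer_center but pink is not meant. What is shaped like the part that bears cup_center but green is not meant.

How it is judged (in metres and radians):
On the way, in this order (a step that is already met when the one before it is completed fails the run):
1. the cup stands upright on the bench and the fingers have let go of it (angle between cup_center's own z axis and vertical below 0.08 rad and height (world z) of cup_center below 0.043 m and contact force between the fingers and cup below 0.1 N and linear speed of cup below 0.02 m/s), for 0.2 s.
2. the cup sits upright in the collar, the collar still standing above the plate (horizontal distance between cup_center and collar_top below 0.006 m and angle between cup_center's own z axis and vertical below 0.08 rad and z of cup_center in the frame of collar_top below 0.011 m and value of joint collar below 0.007 m), for 0.2 s.
3. the strainer sits upright in the cup, the collar still standing above the plate (all of step 2 and horizontal distance between strainer_center and cup_center below 0.006 m and angle between strainer_center's own z axis and vertical below 0.09 rad and z of strainer_center in the frame of cup_center below 0.04 m), for 0.2 s.
4. the nest has been pressed down until the collar is flush with the plate (horizontal distance between cup_center and collar_top below 0.006 m and angle between cup_center's own z axis and vertical below 0.08 rad and z of cup_center in the frame of collar_top below 0.011 m and horizontal distance between strainer_center and cup_center below 0.006 m and angle between strainer_center's own z axis and vertical below 0.09 rad and z of strainer_center in the frame of cup_center below 0.04 m and value of joint collar above 0.007 m), for 0.2 s.
At the end, for the whole second after the job is handed in: Cup upright (0.08 rad), centred (6 mm) in the collar, its centre at most 11 mm above the collar top; strainer upright (0.09 rad), centred (6 mm) in the cup, its centre at most 40 mm above the cup's; collar top flush with the plate within 3.5 mm (joint 0.0065 to 0.0135); all at rest (horizontal distance between cup_center and collar_top below 0.006 m and angle between cup_center's own z axis and vertical below 0.08 rad and z of cup_center in the frame of collar_top below 0.011 m and horizontal distance between strainer_center and cup_center below 0.006 m and angle between strainer_center's own z axis and vertical below 0.09 rad and z of strainer_center in the frame of cup_center below 0.04 m and value of joint collar between 0.0065 and 0.0135 m and linear speed of each of cup, strainer below 0.01 m/s); the robot touches nothing.
It fails at once if the collar is rammed more than 5.5 mm below the plate and jams (value of joint collar above 0.0155 m).
It fails at once if strainer or cup is driven in with more than 35 N (contact force between strainer and cup above 35 N or contact force between cup and stand above 35 N).
It fails at once if the cup is tipped over (angle between cup_center's own z axis and vertical above 1.3 rad).
It fails at once if a bystander is shifted more than 30 mm (distance of any of timer, petri_1, objective_can, beaker_100 from where it was at the start of the episode above 0.03 m).
It also fails if it takes over 72 s, if anything falls off the work surface, if the arm or the gripper's body presses on something with over 40 N, if the wrist force passes 120 N, or if a joint passes its speed limit or range.

## Working session

There is one attempt and no reset: what is moved stays moved. The work goes in short steps, Python scripts to look and compute and a tool call to move; the robot and the scene stay as the last step left them, time stands still between calls to the robot, and variables do not carry over. Pictures are saved under pics/ and viewed, and the job is handed in when it is done.

Besides the shell and the picture viewer there is one more tool, called after "Call:" by a JSON object that holds its "name" and its "arguments". arm_command: Moves the arm, as the interface text tells. Shift numbers are shares of 0.02 m and turn numbers shares of 0.08 rad, none past 1 either way. Its arguments: {"type":"object","properties":{"plan":{"type":"array","items":{"type":"object","properties":{"dx":{"type":"number"},"dy":{"type":"number"},"dz":{"type":"number"},"wx":{"type":"number"},"wy":{"type":"number"},"wz":{"type":"number"}}}},"fingers":{"type":"number"},"force":{"type":"number"}},"required":["plan"]}

```bash
ls; mkdir -p pics
python3 - <<'E'
from plant import r
import cv2,numpy as np
print(r.get_state())
for n in("side","top"):
    p,d=r.capture(n); cv2.imwrite(f"pics/{n}0.png",p[:,:,::-1]); np.save(f"pics/{n}0.npy",d)
    print(n,r.camera_model(n))
E
```

```text
pics
{'time_s': 0.0, 'joints': array([ 8.85847683e+01,  2.05895964e+01,  6.33329466e-01, -2.05049363e-02,
       -7.01364185e+01, -1.65063008e+01]), 'qd': array([-0.07958926,  0.05331428,  0.06490068,  0.00907796, -0.01150673,
        0.05014077]), 'joint_torque': array([-3.99249475e-04, -5.82712662e+01,  2.93063700e+01,  6.99740991e+00,
        6.98400821e-03, -1.65924876e-04]), 'tcp_pos': array([0.20757828, 0.64172782, 0.20443889]), 'eef_rot': array([  94.75935446,   89.90533065, -103.16916086]), 'contact_force': array([ 0.2249744 , -0.34375906, -0.04020672]), 'moment': array([ 0.01455955,  0.02343952, -0.03735909]), 'gripper_width': 0.08740825247795608}
side {'vertical_fov': 54.407885845510094, 'cx': 326.1774208393886, 'cy': 232.54228276492177, 'R': array([[ 0.99772013,  0.06743551, -0.00264602],
       [ 0.04087568, -0.63503107, -0.77140438],
       [-0.05370036,  0.76953752, -0.63633975]]), 't': array([-0.55709527,  0.1582923 ,  0.86685797])}
top {'vertical_fov': 54.38923658720944, 'cx': 320.54060079038305, 'cy': 237.27032000611098, 'R': array([[ 1.89743425e-03, -9.99998063e-01, -5.23386949e-04],
       [-9.88996575e-01, -1.79913615e-03, -1.47927476e-01],
       [ 1.47926248e-01,  7.98310559e-04, -9.88998073e-01]]), 't': array([0.20412477, 0.55901058, 0.90376055])}
```

View pics/side0.png

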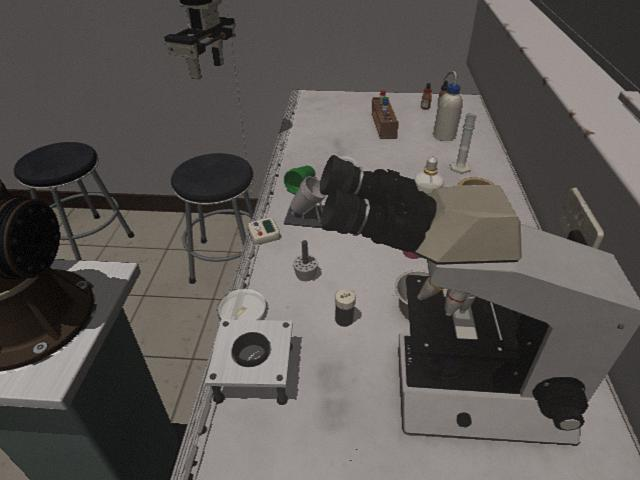

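View pics/top0.png

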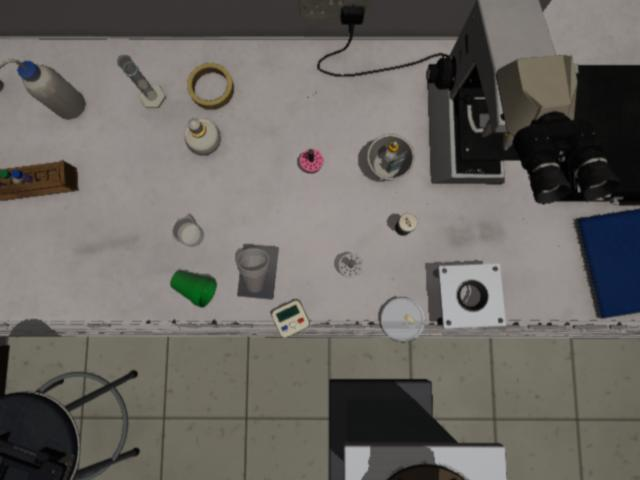

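Candidates for the cup: the grey leaning one, top (253,265) / side (308,195), or the green look-alike, top (193,289) / side (299,180). For the strainer: the steel one, top (348,264) / side (305,262), or the pink one, top (311,161). I choose the grey cup and the steel strainer. The stand is at top (472,294). Next I check both in crops and measure them.

```bash
cat > h.py <<'E'
import numpy as np,cv2
from plant import r
def cam(n):
    m=r.camera_model(n); f=240/np.tan(np.radians(m["vertical_fov"]/2)); return f,m["cx"],m["cy"],np.array(m["R"]),np.array(m["t"])
def cloud(n,d):
    f,cx,cy,R,t=cam(n); v,u=np.mgrid[:480,:640]
    c=np.stack([(u-cx)/f*d,(v-cy)/f*d,d],-1); return (c-t)@R   # world
def proj(n,X):
    f,cx,cy,R,t=cam(n); c=R@np.array(X)+t; return np.array([cx+f*c[0]/c[2],cy+f*c[1]/c[2]])
def ray(n,uv,z):
    f,cx,cy,R,t=cam(n); o=-R.T@t; dv=R.T@np.array([(uv[0]-cx)/f,(uv[1]-cy)/f,1.]); return o+dv*(z-o[2])/dv[2]
def tri(uvs):
    A=[];b=[]
    for n,uv in uvs.items():
        f,cx,cy,R,t=cam(n); o=-R.T@t; dv=R.T@np.array([(uv[0]-cx)/f,(uv[1]-cy)/f,1.]);dv/=np.linalg.norm(dv)
        P=np.eye(3)-np.outer(dv,dv);A.append(P);b.append(P@o)
    A=sum(A);b=sum(b);return np.linalg.solve(A,b)
E
python3 - <<'E'
from h import *
for n in("top","side"):
    p,d=r.capture(n); np.save(f"pics/{n}0.npy",d); cv2.imwrite(f"pics/{n}0.png",p[:,:,::-1])
    for q in["cup_center","cup_band","strainer_center","strainer_post","collar_top","rest","stand","timer","petri_1","objective_can","beaker_100"]:
        res=r.spot_point(n,q); print(n,q,[(np.round(x["centre"],1).tolist(),round(x["score"],2)) for x in res[:3]])
a=cv2.imread("pics/top0.png")[225:345,160:380]; b=cv2.imread("pics/side0.png")[140:290,230:380]
cv2.imwrite("pics/c1.png",cv2.resize(a,None,fx=3.5,fy=3.5,interpolation=cv2.INTER_CUBIC))
cv2.imwrite("pics/c2.png",cv2.resize(b,None,fx=4,fy=4,interpolation=cv2.INTER_CUBIC))
print(r.get_state()['time_s'])
E
```

```text
top cup_center [([189.6, 285.8], 0.77), ([256.7, 270.4], 0.58)]
top cup_band [([204.4, 293.0], 0.97), ([254.2, 266.6], 0.95)]
top strainer_center [([311.9, 157.3], 0.68), ([351.5, 262.9], 0.67)]
top strainer_post [([352.9, 265.7], 0.81), ([310.2, 151.6], 0.61)]
top collar_top [([473.4, 295.4], 0.69)]
top rest [([259.0, 270.5], 0.76), ([257.0, 272.8], 0.18)]
top stand [([463.7, 297.6], 0.8)]
top timer [([293.8, 318.7], 0.89)]
top petri_1 [([399.6, 318.8], 0.67)]
top objective_can [([400.9, 227.4], 0.84)]
top beaker_100 [([195.3, 231.6], 0.72)]
side cup_center [([300.4, 177.6], 0.92), ([308.9, 196.9], 0.56)]
side cup_band [([296.4, 179.1], 0.9), ([313.2, 190.1], 0.63)]
side strainer_center [([305.9, 258.6], 0.8), ([343.5, 323.8], 0.61)]
side strainer_post [([303.5, 245.1], 0.69)]
side collar_top [([247.5, 346.9], 0.63)]
side rest [([310.4, 217.9], 0.68)]
side stand [([253.6, 371.4], 0.9), ([304.7, 258.3], 0.48)]
side timer [([267.4, 231.8], 0.89)]
side petri_1 [([236.9, 311.1], 0.91), ([343.2, 321.6], 0.67)]
side objective_can [([343.6, 323.9], 0.55)]
side beaker_100 []
1.3
```

View pics/c1.png

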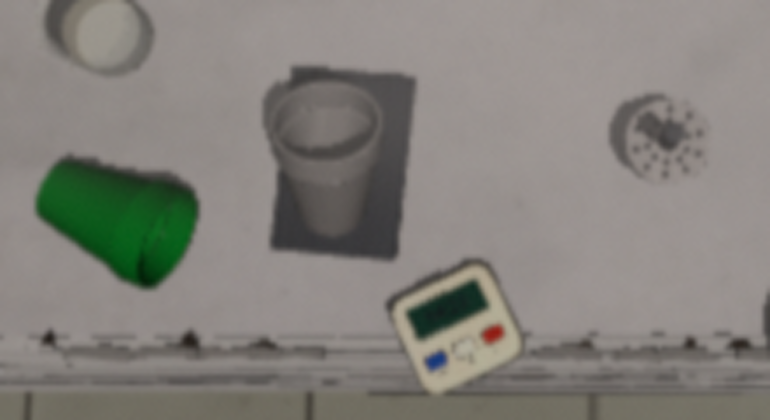

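View pics/c2.png

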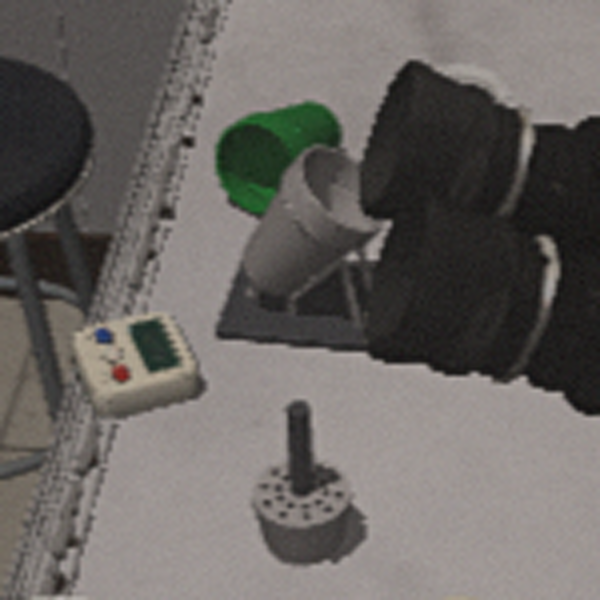

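The crops confirm it. The grey cup leans in the dark rest, mouth away from the robot in +x, with its rim near top (254,258). The steel strainer with its dark post is the one near top (348,264). Next I measure from the depth.

Run:
```python
from h import *
from scipy.optimize import least_squares
d=np.load("pics/top0.npy"); ds=np.load("pics/side0.npy")
p=cv2.imread("pics/top0.png")
C=cloud("top",d); S=cloud("side",ds)
# bench check
print("bench z top",np.median(C[240:260,290:320,2]),"side",np.median(S[300:330,300:325,2]))
# collar / stand
for n,cl,box in(("top",C,(425,515,250,340)),("side",S,(195,305,310,395))):
    a,b,c,e=box; q=cl[c:e,a:b].reshape(-1,3)
    pl=q[(q[:,2]>0.053)&(q[:,2]<0.0645)]; 
    ct=q[(q[:,2]>0.0655)&(q[:,2]<0.08)]
    print(n,"plate",len(pl),pl.mean(0),pl.min(0),pl.max(0),"collar",len(ct),ct.min(0),ct.max(0),ct.mean(0))
    rect=cv2.minAreaRect(pl[:,:2].astype(np.float32)); print(rect)
# strainer
for n,cl,box in(("top",C,(325,372,240,290)),("side",S,(285,330,232,285))):
    a,b,c,e=box; q=cl[c:e,a:b].reshape(-1,3)
    f=q[(q[:,2]>0.027)&(q[:,2]<0.04)]; po=q[(q[:,2]>0.05)&(q[:,2]<0.1)]
    print(n,"face",len(f),f.min(0),f.max(0),cv2.minEnclosingCircle(f[:,:2].astype(np.float32)),"post",len(po),po.mean(0) if len(po) else 0,po.max(0) if len(po) else 0)
# rest plate: dark pixels
for n,cl,box in(("top",C,(230,285,238,302)),):
    a,b,c,e=box; q=cl[c:e,a:b].reshape(-1,3); 
    print(np.histogram(q[:,2],bins=np.arange(-0.01,0.11,0.005)))
```

```text
bench z top 0.00029995238328117864 side 0.0014741770301375011
top plate 3129 [ 0.44137026 -0.08838995  0.06062111] [ 0.3795169  -0.15129963  0.0530543 ] [ 0.5034514  -0.02633125  0.06448527] collar 242 [ 0.3891524  -0.14549345  0.06551334] [ 0.49874865 -0.03018974  0.07367909] [ 0.44205662 -0.08954763  0.0688734 ]
((0.44202879071235657, -0.08897523581981659), (0.11999638378620148, 0.12166015058755875), 2.504005193710327)
side plate 4224 [ 0.44689936 -0.09492066  0.06119017] [ 0.38349101 -0.15165994  0.05306362] [ 0.50823572 -0.02461767  0.06449602] collar 360 [ 0.39252041 -0.14312638  0.06550721] [ 0.49703228 -0.03408038  0.07284118] [ 0.44551699 -0.08828129  0.06917821]
((0.44557762145996094, -0.08757699280977249), (0.12070786207914352, 0.12366361171007156), 2.5098979473114014)
top face 420 [0.47896208 0.1211228  0.02923192] [0.52804098 0.16782612 0.0388404 ] ((0.5032637119293213, 0.1448470801115036), 0.024944666773080826) post 42 [0.50175869 0.14564622 0.08126517] [0.50807936 0.15064881 0.09187928]
side face 343 [0.48204262 0.12050567 0.02730627] [0.53073434 0.16855055 0.03976734] ((0.5062941312789917, 0.145809605717659), 0.026071002706885338) post 109 [0.50702744 0.14268267 0.07337145] [0.51214504 0.15219293 0.09079898]
(array([   2,  723, 1023,  652,   10,    0,    0,    3,   25,   52,   72,
         84,   91,  115,  104,  117,   89,   63,   47,   46,   72,   60,
         55]), array([-0.01 , -0.005,  0.   ,  0.005,  0.01 ,  0.015,  0.02 ,  0.025,
        0.03 ,  0.035,  0.04 ,  0.045,  0.05 ,  0.055,  0.06 ,  0.065,
        0.07 ,  0.075,  0.08 ,  0.085,  0.09 ,  0.095,  0.1  ,  0.105]))
```

Run:
```python
from h import *
from scipy.optimize import least_squares
d=np.load("pics/top0.npy"); ds=np.load("pics/side0.npy")
C=cloud("top",d); S=cloud("side",ds)
T=cv2.imread("pics/top0.png"); g=T.max(2).astype(float)
# plate
a,b,c,e=232,284,236,304
print(np.unique((g[c:e,a:b]//15).astype(int),return_counts=True))
m=np.zeros((480,640),bool); m[c:e,a:b]=(g[c:e,a:b]<85)&(C[c:e,a:b,2]<0.012)&(C[c:e,a:b,2]>-0.01)
k,lab,st,ce=cv2.connectedComponentsWithStats(m.astype(np.uint8)); i=1+np.argmax(st[1:,4]); q=C[lab==i]
print(st[i]); 
W=np.array([ray("top",(u,v),0.003) for v,u in np.argwhere(lab==i)])
print("plate rect",cv2.minAreaRect(W[:,:2].astype(np.float32)), q[:,2].mean())
# cup fit
qs=[]
q=C[c:e,a:b].reshape(-1,3); q=q[(q[:,2]>0.03)&(q[:,2]<0.15)]; qs.append(q)
q2=S[170:222,285:330].reshape(-1,3); q2=q2[(q2[:,2]>0.03)&(q2[:,2]<0.13)]
Sc=cv2.imread("pics/side0.png")[170:222,285:330].reshape(-1,3).astype(float)
def sd(P,foot,ax):
    v=P-foot; h=v@ax; rr=np.linalg.norm(v-np.outer(h,ax),axis=1)
    ro=np.where(h<60e-3,.019+np.clip(h,0,.06)/.06*.01,.031)
    do=np.abs(rr-ro); di=np.abs(rr-(ro-.003))
    D=np.minimum(do,di); D=np.hypot(D,np.maximum(h-.078,0)+np.maximum(-h,0))
    D=np.minimum(D,np.hypot(h-.004,np.maximum(rr-.017,0)))
    return D
def axis(yaw,t): return np.array([np.sin(t)*np.cos(yaw),np.sin(t)*np.sin(yaw),np.cos(t)])
def fit(P,free):
    best=None
    for y0 in(-.3,0,.3):
        f=lambda x:sd(P,x[:3],axis(x[3],x[4] if free else np.radians(35)))
        s=least_squares(f,[P[:,0].mean()-.03,P[:,1].mean(),.02,y0,np.radians(35)],loss="soft_l1",f_scale=.003)
        if best is None or s.cost<best.cost:best=s
    x=best.x; ax=axis(x[3],x[4] if free else np.radians(35))
    print(len(P),"foot",x[:3].round(4),"yaw",np.degrees(x[3]).round(1),"tilt",np.degrees(x[4]).round(1),"med",np.median(best.fun),"center",(x[:3]+.039*ax).round(4),"band",(x[:3]+.069*ax).round(4))
    return x
print(q2.min(0),q2.max(0),len(q2))
# keep grey
near=lambda P:P[(np.abs(P[:,1]-.27)<.07)&(P[:,0]>.4)&(P[:,0]<.6)]
for P in(near(qs[0]),near(q2)):
    for fr in(0,1): fit(P,fr)
```

```text
(array([ 3,  4,  5,  6,  7,  8,  9, 10]), array([ 127,  443,  548,  504,  360,  155,  302, 1097]))
[238 245  40  54 738]
plate rect ((0.4928593635559082, 0.33641016483306885), (0.07407354563474655, 0.10779726505279541), 85.70844268798828) 0.0062085924331878655
[0.42455681 0.3005786  0.03012421] [0.53583906 0.49698684 0.10730853] 988
625 foot [0.4624 0.3359 0.0251] yaw -2.7 tilt 35.0 med 0.0006367890264197748 center [0.4848 0.3348 0.057 ] band [0.502  0.334  0.0816]
625 foot [0.4615 0.3369 0.0261] yaw -4.4 tilt 36.5 med 0.0006281804314006191 center [0.4846 0.3351 0.0574] band [0.5024 0.3337 0.0815]
576 foot [0.4689 0.3378 0.0243] yaw -4.1 tilt 35.0 med 0.0008227472467347997 center [0.4912 0.3362 0.0563] band [0.5083 0.3349 0.0809]
576 foot [0.4687 0.3378 0.0244] yaw -4.2 tilt 35.3 med 0.0008314447876091903 center [0.4911 0.3362 0.0563] band [0.5084 0.3349 0.0808]
```

```bash
cat >> h.py <<'E'
from scipy.spatial.transform import Rotation as Ro
def pose():
    s=r.get_state(); return np.array(s["tcp_pos"]),Ro.from_euler("xyz",s["eef_rot"],degrees=True).as_matrix(),s
def cupaxis(yaw,t): return np.array([np.sin(t)*np.cos(yaw),np.sin(t)*np.sin(yaw),np.cos(t)])
def togo(p,R,pt,Rt=None):
    print("pos",p.round(4),"target",np.round(pt,4),"shift in tool axes /0.02:",(R.T@(pt-p)/.02).round(2))
    if Rt is not None:
        w=Ro.from_matrix(R.T@Rt).as_rotvec(); print("rotvec/0.08",(w/.08).round(2),"deg",np.degrees(np.linalg.norm(w)).round(1), "after-rot shift",(Rt.T@(pt-p)/.02).round(2))
E
python3 - <<'E'
from h import *
p,R,s=pose(); print(R.round(3)); print(r.__dict__.get('tcp_to_tips'),getattr(r,'tcp_to_tips',None))
yaw=np.radians(-4.2); ax=cupaxis(yaw,np.radians(35)); band=np.array([.4865,.3355,.0568])+.03*ax
print(ax,band)
for sg in(1,-1):
    x=-ax;y=sg*np.array([-np.sin(yaw),np.cos(yaw),0]);Rt=np.column_stack([x,y,np.cross(x,y)])
    togo(p,R,band+.12*ax,Rt)
    # down version
    x=np.array([0,0,-1.]);Rd=np.column_stack([x,y,np.cross(x,y)]); togo(p,R,band+.12*ax,Rd)
d=np.load("pics/top0.npy");C=cloud("top",d);T=cv2.imread("pics/top0.png").astype(int)
m=(T[:,:,1]-T[:,:,2]>60)&(C[:,:,2]<.1); m[:, :165]=0;m[:,220:]=0;q=C[m];print("green",q.min(0),q.max(0))
q=C[300:336,270:312].reshape(-1,3);q=q[q[:,2]>.012];print("timer",q.min(0),q.max(0),q.mean(0))
q=C[210:236,395:420].reshape(-1,3);q=q[q[:,2]>.05];print("can",q.mean(0))
q=C[210:250,170:205].reshape(-1,3);q=q[q[:,2]>.012];print("beaker",q.min(0),q.max(0))
E
```

```text
[[ 0.    -0.308 -0.951]
 [-0.    -0.951  0.308]
 [-1.     0.    -0.   ]]
None 0.011
[ 0.57203608 -0.0420077   0.81915204] [0.50366108 0.33423977 0.08137456]
pos [0.2077 0.6422 0.2054] target [0.5723 0.3292 0.1797] shift in tool axes /0.02: [  1.28   9.28 -22.16]
rotvec/0.08 [34.71  1.32 10.94] deg 166.9 after-rot shift [-10.03 -14.27  16.57]
pos [0.2077 0.6422 0.2054] target [0.5723 0.3292 0.1797] shift in tool axes /0.02: [  1.28   9.28 -22.16]
rotvec/0.08 [36.28 -0.    0.  ] deg 166.3 after-rot shift [  1.28 -14.27  19.33]
pos [0.2077 0.6422 0.2054] target [0.5723 0.3292 0.1797] shift in tool axes /0.02: [  1.28   9.28 -22.16]
rotvec/0.08 [-2.9  -7.6   0.91] deg 37.5 after-rot shift [-10.03  14.27 -16.57]
pos [0.2077 0.6422 0.2054] target [0.5723 0.3292 0.1797] shift in tool axes /0.02: [  1.28   9.28 -22.16]
rotvec/0.08 [-2.99 -0.   -0.  ] deg 13.7 after-rot shift [  1.28  14.27 -19.33]
green [ 0.42633671  0.42351955 -0.00171361] [0.48022026 0.50409914 0.06608418]
timer [0.36300867 0.20440863 0.01245997] [0.43311932 0.3057722  0.9766173 ] [0.39651849 0.26548007 0.03033071]
can [0.58175517 0.03677149 0.07948995]
beaker [0.41878233 0.20440863 0.01201583] [0.5987916  0.50250041 0.9766173 ]
```

Call:
{"name": "arm_command", "arguments": {"plan": [{"dy": 0.42,"dz": -1},{"dy": 0.42,"dz": -1},{"dy": 0.42,"dz": -1},{"dy": 0.42,"dz": -1},{"dy": 0.42,"dz": -1},{"dy": 0.42,"dz": -1},{"dy": 0.42,"dz": -1},{"dy": 0.42,"dz": -1},{"dy": 0.42,"dz": -1},{"dy": 0.42,"dz": -1},{"dy": 0.42,"dz": -1},{"dy": 0.42,"dz": -1},{"dy": 0.42,"dz": -1},{"dy": 0.42,"dz": -1},{"dy": 0.42,"dz": -1},{"dy": 0.42,"dz": -1},{"dy": 0.42,"dz": -1},{"dy": 0.42,"dz": -1},{"dy": 0.42,"dz": -1},{"dy": 0.42,"dz": -1}], "fingers": -1}}

```text
schema error: expected keys dx, dy, dz, wx, wy, wz
```

Call:
{"name": "arm_command", "arguments": {"plan": [{"wx": -0.36,"wy": -0.95,"wz": 0.11},{"wx": -0.36,"wy": -0.95,"wz": 0.11},{"wx": -0.36,"wy": -0.95,"wz": 0.11},{"wx": -0.36,"wy": -0.95,"wz": 0.11},{"wx": -0.36,"wy": -0.95,"wz": 0.11},{"wx": -0.36,"wy": -0.95,"wz": 0.11},{"wx": -0.36,"wy": -0.95,"wz": 0.11},{"wx": -0.36,"wy": -0.95,"wz": 0.11}]}}

```text
schema error: expected keys dx, dy, dz, wx, wy, wz
```

```bash
cat > t1.py <<'E'
from h import *
import sys
def tgt(bx=(.4865,.3355,.0568),back=.12,yaw=-4.2,tilt=35):
    yaw=np.radians(yaw); ax=cupaxis(yaw,np.radians(tilt)); band=np.array(bx)+.03*ax
    x=-ax;y=-np.array([-np.sin(yaw),np.cos(yaw),0]);Rt=np.column_stack([x,y,np.cross(x,y)])
    # grasp point lies 8 mm behind tcp -> tcp = band - 0.008*ax
    return band-.008*ax+back*ax,Rt
if __name__=="__main__":
    p,R,s=pose(); print(s["time_s"],s["joints"].round(1),s["contact_force"].round(1))
    pt,Rt=tgt(); togo(p,R,pt,Rt)
    for n in("top","side"):
        im,d=r.capture(n); np.save(f"pics/{n}1.npy",d); cv2.imwrite(f"pics/{n}1.png",im[:,:,::-1])
        print(n,proj(n,p),proj(n,p+.011*R[:,0]))
E
python3 t1.py
```

```text
1.3 [ 88.6  20.5   0.7   0.  -70.1 -16.5] [-0.1 -0.3 -0.7]
pos [0.2077 0.6422 0.2054] target [0.5677 0.3295 0.1731] shift in tool axes /0.02: [  1.61   9.34 -21.94]
rotvec/0.08 [-2.9  -7.6   0.91] deg 37.5 after-rot shift [ -9.63  14.27 -16.57]
top [ 41.13950261 442.79932389] [ 45.23545421 440.81233761]
side [208.57667843  79.57136725] [209.25905244  83.6755865 ]
```

All six keys are required in each row, so I resend the moves.

Call:
{"name": "arm_command", "arguments": {"plan": [{"dx": 0,"dy": 0.42,"dz": -1,"wx": 0,"wy": 0,"wz": 0},{"dx": 0,"dy": 0.42,"dz": -1,"wx": 0,"wy": 0,"wz": 0},{"dx": 0,"dy": 0.42,"dz": -1,"wx": 0,"wy": 0,"wz": 0},{"dx": 0,"dy": 0.42,"dz": -1,"wx": 0,"wy": 0,"wz": 0},{"dx": 0,"dy": 0.42,"dz": -1,"wx": 0,"wy": 0,"wz": 0},{"dx": 0,"dy": 0.42,"dz": -1,"wx": 0,"wy": 0,"wz": 0},{"dx": 0,"dy": 0.42,"dz": -1,"wx": 0,"wy": 0,"wz": 0},{"dx": 0,"dy": 0.42,"dz": -1,"wx": 0,"wy": 0,"wz": 0},{"dx": 0,"dy": 0.42,"dz": -1,"wx": 0,"wy": 0,"wz": 0},{"dx": 0,"dy": 0.42,"dz": -1,"wx": 0,"wy": 0,"wz": 0},{"dx": 0,"dy": 0.42,"dz": -1,"wx": 0,"wy": 0,"wz": 0},{"dx": 0,"dy": 0.42,"dz": -1,"wx": 0,"wy": 0,"wz": 0},{"dx": 0,"dy": 0.42,"dz": -1,"wx": 0,"wy": 0,"wz": 0},{"dx": 0,"dy": 0.42,"dz": -1,"wx": 0,"wy": 0,"wz": 0},{"dx": 0,"dy": 0.42,"dz": -1,"wx": 0,"wy": 0,"wz": 0},{"dx": 0,"dy": 0.42,"dz": -1,"wx": 0,"wy": 0,"wz": 0},{"dx": 0,"dy": 0.42,"dz": -1,"wx": 0,"wy": 0,"wz": 0},{"dx": 0,"dy": 0.42,"dz": -1,"wx": 0,"wy": 0,"wz": 0},{"dx": 0,"dy": 0.42,"dz": -1,"wx": 0,"wy": 0,"wz": 0},{"dx": 0,"dy": 0.42,"dz": -1,"wx": 0,"wy": 0,"wz": 0}], "fingers": -1}}

```text
time_s: 3.07
tcp_pos: [0.5488, 0.3499, 0.2063]
eef_rot: [-103.1, 89.8, 59.4]
contact_force: [-0.1, 0.2, -0.3]
gripper_width: 0.088
```

Call:
{"name": "arm_command", "arguments": {"plan": [{"dx": 0,"dy": 0,"dz": 0,"wx": -0.36,"wy": -0.95,"wz": 0.11},{"dx": 0,"dy": 0,"dz": 0,"wx": -0.36,"wy": -0.95,"wz": 0.11},{"dx": 0,"dy": 0,"dz": 0,"wx": -0.36,"wy": -0.95,"wz": 0.11},{"dx": 0,"dy": 0,"dz": 0,"wx": -0.36,"wy": -0.95,"wz": 0.11},{"dx": 0,"dy": 0,"dz": 0,"wx": -0.36,"wy": -0.95,"wz": 0.11},{"dx": 0,"dy": 0,"dz": 0,"wx": -0.36,"wy": -0.95,"wz": 0.11},{"dx": 0,"dy": 0,"dz": 0,"wx": -0.36,"wy": -0.95,"wz": 0.11},{"dx": 0,"dy": 0,"dz": 0,"wx": -0.36,"wy": -0.95,"wz": 0.11}]}}

```text
time_s: 3.73
tcp_pos: [0.5512, 0.3467, 0.2128]
eef_rot: [-1.8, 54.1, 175.3]
contact_force: [0.0, -0.2, 0.5]
gripper_width: 0.0871
```

```bash
python3 t1.py
```

```text
3.7333 [  34.6   39.2   32.6  -23.4 -111.    49.5] [ 0.  -0.2  0.5]
pos [0.5512 0.3467 0.2128] target [0.5677 0.3295 0.1731] shift in tool axes /0.02: [ 1.08  0.85 -1.86]
rotvec/0.08 [0.31 0.19 0.06] deg 1.7 after-rot shift [ 1.11  0.79 -1.87]
top [235.18977305 226.31264685] [235.73014966 231.00044286]
side [333.70758144 134.45630737] [330.6157034  138.10894418]
```

Run:
```python
import cv2,numpy as np
a=cv2.imread("pics/top1.png")[130:330,130:390]; b=cv2.imread("pics/side1.png")[60:260,240:440]
cv2.imwrite("pics/c3.png",np.hstack([cv2.resize(a,None,fx=3,fy=3)[:, :], ])[:600,:800])
cv2.imwrite("pics/c4.png",cv2.resize(b,None,fx=3,fy=3))
```

```text
(no output)
```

View pics/c3.png

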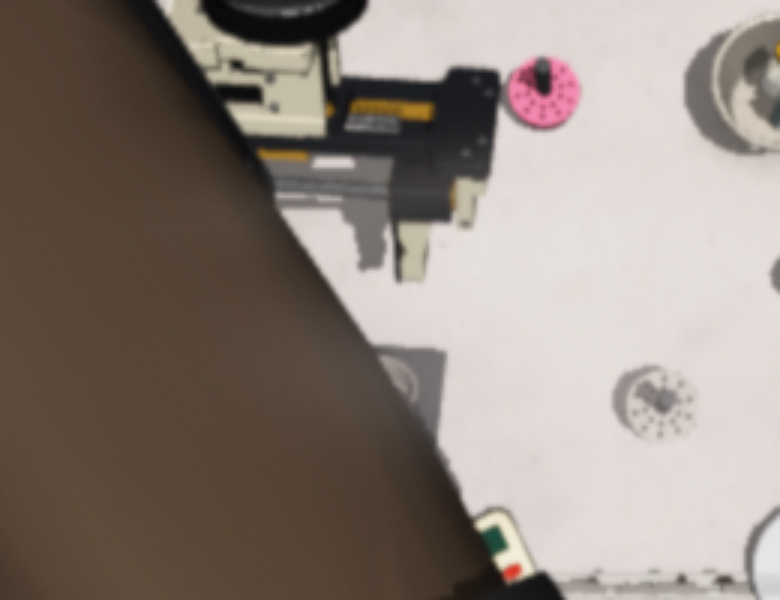

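View pics/c4.png

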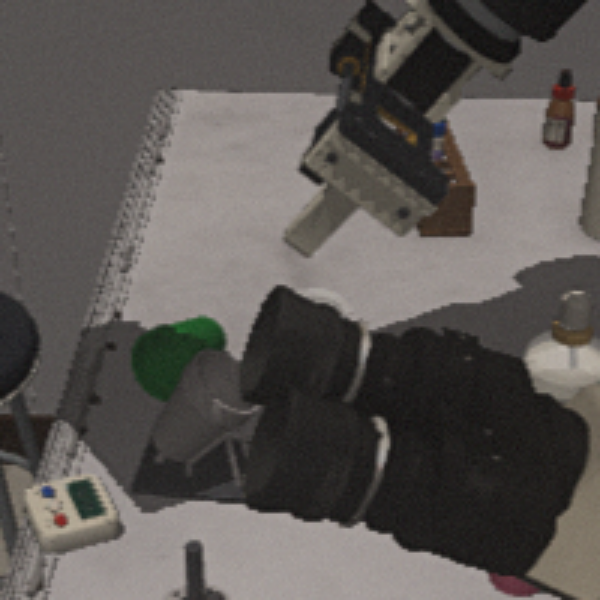

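Run:
```python
from h import *
p,R,s=pose(); w=s["gripper_width"]/2
for n in("top","side"):
    im=cv2.imread(f"pics/{n}1.png"); 
    f=6; c=(262,215) if n=="top" else (338,135); h=45
    x0,y0=c[0]-h,c[1]-h
    cr=cv2.resize(im[y0:y0+2*h,x0:x0+2*h],None,fx=f,fy=f,interpolation=cv2.INTER_NEAREST)
    for yy in(w,.065):
        for zz in(-.0095,.0095):
            q=[proj(n,p+.011*R[:,0]+yy*R[:,1]+zz*R[:,2]),proj(n,p-.02*R[:,0]+yy*R[:,1]+zz*R[:,2])]
            print(n,yy,zz,np.round(q,1).tolist())
            pts=[tuple(int((v+.5-o)*f) for v,o in zip(k,(x0,y0))) for k in q]
            cv2.line(cr,pts[0],pts[1],(0,0,255) if yy==w else (255,0,0),1)
    cv2.imwrite(f"pics/f_{n}.png",cr)
a=np.hstack([cv2.resize(cv2.imread("pics/f_top.png"),(400,400)),cv2.resize(cv2.imread("pics/f_side.png"),(400,400))]);cv2.imwrite("pics/f.png",a)
```

```text
top 0.043753380193954416 -0.0095 [[263.4, 229.1], [262.7, 215.7]]
top 0.043753380193954416 0.0095 [[262.0, 237.0], [261.2, 223.7]]
top 0.065 -0.0095 [[275.9, 229.9], [275.5, 216.5]]
top 0.065 0.0095 [[274.7, 237.8], [274.2, 224.5]]
side 0.043753380193954416 -0.0095 [[331.8, 153.9], [341.0, 143.5]]
side 0.043753380193954416 0.0095 [[324.3, 148.6], [333.4, 138.0]]
side 0.065 -0.0095 [[330.6, 159.4], [339.9, 148.9]]
side 0.065 0.0095 [[322.9, 154.0], [332.1, 143.4]]
```

View pics/f.png

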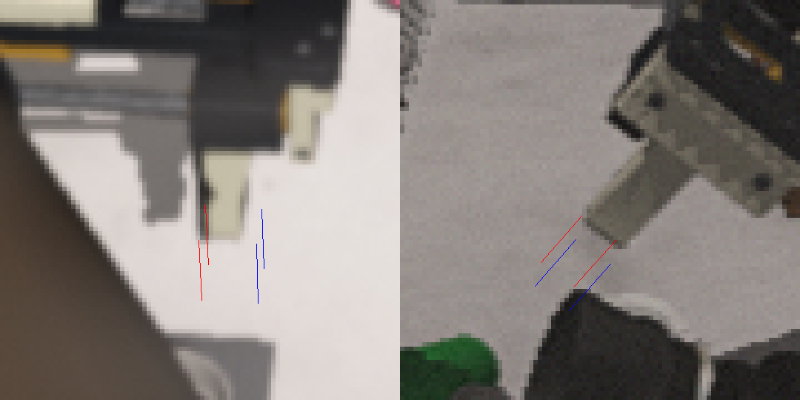

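Run:
```python
from h import *
p,R,s=pose(); print(s); 
C={n:cloud(n,np.load(f"pics/{n}1.npy")) for n in("top","side")}
c=C["top"][200:226,258:275]; q=c.reshape(-1,3); q=q[q[:,2]>.1]
t=(q-p)@R; print("top finger in tool frame",t.min(0).round(4),t.max(0).round(4),len(t))
c=C["side"][120:147,330:352]; q=c.reshape(-1,3); q=q[(q[:,2]>.1)]
t=(q-p)@R; t=t[(abs(t[:,1])<.08)&(abs(t[:,2])<.03)];print("side finger in tool frame",t.min(0).round(4),t.max(0).round(4),len(t)); print(np.percentile(t,[2,50,98],axis=0).round(4))
```

```text
{'time_s': 3.8333, 'joints': array([  34.53193662,   39.55561011,   32.43998599,  -23.42993618,
       -110.86087259,   49.41475094]), 'qd': array([ 1.92909174, -4.10032736, -3.677355  ,  2.5544943 ,  5.89754545,
       -2.07362221]), 'joint_torque': array([ -0.75276699, -87.13783264,  32.92881489,   5.52991882,
        -2.75174864,   0.47115158]), 'tcp_pos': array([0.55132775, 0.34581499, 0.20747117]), 'eef_rot': array([ -1.30023557,  53.77334605, 175.57613028]), 'contact_force': array([ 0.9502033 ,  0.5636703 , -1.88590006]), 'moment': array([-0.1776784, -2.1895688,  0.0354856]), 'gripper_width': 0.08750676038790883}
top finger in tool frame [-0.1033  0.0449 -0.004 ] [-0.0253  0.0706  0.0454] 288
side finger in tool frame [-0.0791 -0.0463 -0.0115] [-0.0239  0.0689  0.0117] 256
[[-0.0753  0.0476 -0.0106]
 [-0.0482  0.061   0.0033]
 [-0.026   0.067   0.0112]]
```

Run:
```python
from h import *
S=cloud("side",np.load("pics/side0.npy")); 
p=np.array([0.2077,0.6422,0.2054]); R=np.array([[0,-.308,-.951],[0,-.951,.308],[-1,0,0]])
q=S[0:80,160:240].reshape(-1,3); t=(q-p)@R; t=t[(abs(t[:,1])<.11)&(abs(t[:,2])<.05)]
k=t[(t[:,0]>-.06)]; print(k.max(0),len(k)); 
for sg in(1,-1):
    kk=k[k[:,1]*sg>0]; print(sg,kk.min(0).round(3),kk.max(0).round(3),len(kk))
im=cv2.imread("pics/side0.png")[0:110,140:260]; cv2.imwrite("pics/g0.png",cv2.resize(im,None,fx=5,fy=5,interpolation=cv2.INTER_NEAREST))
for n in("top","side"):
    m,d=r.capture(n); np.save(f"pics/{n}2.npy",d); cv2.imwrite(f"pics/{n}2.png",m[:,:,::-1])
    p,R,s=pose(); C=cloud(n,d); t=(C.reshape(-1,3)-p)@R
    t=t[(abs(t[:,1])<.08)&(abs(t[:,2])<.015)&(t[:,0]>-.045)&(t[:,0]<.03)]; print(n,s["tcp_pos"],t.max(0).round(4),len(t),s["qd"].round(1))
```

```text
[-0.02233224  0.06371036  0.00982382] 289
1 [-0.06   0.041 -0.016] [-0.023  0.064  0.009] 149
-1 [-0.06  -0.063 -0.017] [-0.022 -0.04   0.01 ] 140
top [0.55128689 0.34632607 0.20877001] [-0.0209  0.0626  0.0133] 121 [ 1.5 -3.8 -1.3  1.6  2.2 -0.6]
side [0.5510864  0.34668892 0.2104337 ] [-0.0225  0.0638  0.0099] 142 [ 1.2 -3.2 -0.5  0.7  0.5 -0.1]
```

View pics/g0.png

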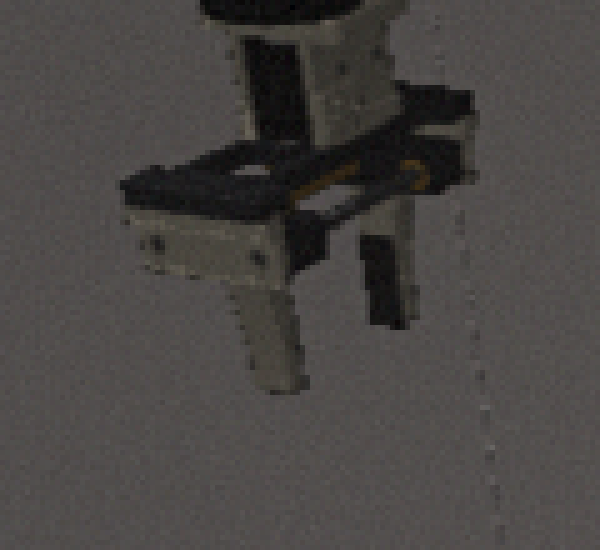

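Both depth clouds, at both poses, put the real fingertips about 22 mm *behind* the reported TCP. The text says 11 mm ahead, so I place the grasp point about 41 mm behind the TCP. The finger opening on the band (62 mm, against about 50 mm lower down) will test this.

```bash
cat > t2.py <<'E'
from h import *
import sys
G=.041
def tgt(c=(.4875,.3355,.0567),back=.0,yaw=-4.2,tilt=35):
    yaw=np.radians(yaw); ax=cupaxis(yaw,np.radians(tilt)); band=np.array(c)+.03*ax
    x=-ax;y=-np.array([-np.sin(yaw),np.cos(yaw),0]);Rt=np.column_stack([x,y,np.cross(x,y)])
    return band-G*ax+back*ax,Rt
if __name__=="__main__":
    p,R,s=pose(); print(s["time_s"],s["joints"].round(1),s["contact_force"].round(1),s["gripper_width"],s["qd"].round(1))
    for b in(.06,0):
        pt,Rt=tgt(back=b); togo(p,R,pt,Rt)
E
python3 t2.py
```

```text
3.9333 [  34.7   39.2   32.3  -23.3 -110.6   49.3] [0.6 0.9 0.2] 0.08738387165465651 [ 1.2 -3.2 -0.5  0.7  0.5 -0.1]
pos [0.5511 0.3467 0.2104] target [0.5155 0.3334 0.0968] shift in tool axes /0.02: [ 5.61  0.85 -1.9 ]
rotvec/0.08 [0.26 0.17 0.05] deg 1.4 after-rot shift [ 5.64  0.79 -1.85]
pos [0.5511 0.3467 0.2104] target [0.4812 0.336  0.0477] shift in tool axes /0.02: [ 8.61  0.86 -1.94]
rotvec/0.08 [0.26 0.17 0.05] deg 1.4 after-rot shift [ 8.64  0.79 -1.85]
```

Call:
{"name": "arm_command", "arguments": {"plan": [{"dx": 0,"dy": 0.2,"dz": -0.5,"wx": 0.06,"wy": 0.04,"wz": 0.01},{"dx": 0.3,"dy": 0.2,"dz": -0.5,"wx": 0.06,"wy": 0.04,"wz": 0.01},{"dx": 0.7,"dy": 0.2,"dz": -0.5,"wx": 0.06,"wy": 0.04,"wz": 0.01},{"dx": 0.8,"dy": 0.2,"dz": -0.4,"wx": 0.06,"wy": 0.04,"wz": 0.01},{"dx": 0.8,"dy": 0,"dz": 0,"wx": 0,"wy": 0,"wz": 0},{"dx": 0.8,"dy": 0,"dz": 0,"wx": 0,"wy": 0,"wz": 0},{"dx": 0.8,"dy": 0,"dz": 0,"wx": 0,"wy": 0,"wz": 0},{"dx": 0.4,"dy": 0,"dz": 0,"wx": 0,"wy": 0,"wz": 0},{"dx": 0,"dy": 0,"dz": 0,"wx": 0,"wy": 0,"wz": 0},{"dx": 0,"dy": 0,"dz": 0,"wx": 0,"wy": 0,"wz": 0}]}}

```text
time_s: 4.77
tcp_pos: [0.5297, 0.3315, 0.115]
eef_rot: [-0.7, 56.5, 175.4]
contact_force: [0.6, -0.4, -0.5]
gripper_width: 0.0877
```

```bash
python3 t2.py
python3 - <<'E'
from h import *
o=[]
for n,(x0,y0) in(("top",(200,200)),("side",(270,120))):
    m,d=r.capture(n); p,R,s=pose(); cr=cv2.resize(m[y0:y0+100,x0:x0+100,::-1].copy(),None,fx=4,fy=4,interpolation=cv2.INTER_NEAREST)
    C=cloud(n,d); t=(C.reshape(-1,3)-p)@R
    t=t[(abs(t[:,1])<.08)&(abs(t[:,1])>.038)&(abs(t[:,2])<.015)&(t[:,0]>-.045)&(t[:,0]<.03)]; print(n,np.percentile(t,[2,98],axis=0).round(4),len(t))
    o.append(cr)
cv2.imwrite("pics/a1.png",np.hstack(o))
E
```

```text
4.7667 [ 35.5  38.9  19.5 -21.  -97.   53. ] [ 0.6 -0.4 -0.5] 0.08767328641981798 [ 0.5 -0.7 -1.   0.5  0.8  0.1]
pos [0.5297 0.3315 0.115 ] target [0.5155 0.3334 0.0968] shift in tool axes /0.02: [ 1.15 -0.04  0.09]
rotvec/0.08 [ 0.07 -0.32  0.05] deg 1.5 after-rot shift [ 1.15 -0.05  0.06]
pos [0.5297 0.3315 0.115 ] target [0.4812 0.336  0.0477] shift in tool axes /0.02: [ 4.15 -0.03  0.17]
rotvec/0.08 [ 0.07 -0.32  0.05] deg 1.5 after-rot shift [ 4.15 -0.05  0.06]
top [[-0.0445  0.046   0.0054]
 [-0.0212  0.0616  0.0146]] 81Traceback (most recent call last):
  File "<stdin>", line 6, in <module>
    return _quantile_unchecked(
        a, q, axis, out, overwrite_input, method, keepdims, weights)
    return _ureduce(a,
                    func=_quantile_ureduce_func,
    ...<5 lines>...
                    overwrite_input=overwrite_input,
                    method=method)
    r = func(a, **kwargs)
    result = _quantile(arr,
                       quantiles=q,
    ...<2 lines>...
                       out=out,
                       weights=wgt)
    slices_having_nans = np.isnan(arr[-1, ...])
                                  ~~~^^^^^^^^^
IndexError: index -1 is out of bounds for axis 0 with size 0
```

Call:
{"name": "arm_command", "arguments": {"plan": [{"dx": 0.6,"dy": 0,"dz": 0,"wx": 0,"wy": -0.1,"wz": 0},{"dx": 0.7,"dy": 0,"dz": 0,"wx": 0,"wy": -0.1,"wz": 0},{"dx": 0.5,"dy": 0,"dz": 0,"wx": 0,"wy": -0.1,"wz": 0},{"dx": 0,"dy": 0,"dz": 0,"wx": 0,"wy": 0,"wz": 0}]}}

```text
time_s: 5.2
tcp_pos: [0.5103, 0.334, 0.0844]
eef_rot: [-1.0, 55.2, 175.1]
contact_force: [-0.1, -0.0, -1.1]
gripper_width: 0.0876
```

```bash
python3 t2.py
cat > snap.py <<'E'
from h import *
import sys
def snap(name,boxes,f=4):
    o=[]
    for n,(x0,y0,w) in boxes.items():
        m,d=r.capture(n); np.save(f"pics/{n}_last.npy",d); cv2.imwrite(f"pics/{n}_last.png",m[:,:,::-1])
        o.append(cv2.resize(m[y0:y0+w,x0:x0+w,::-1].copy(),(390,390),interpolation=cv2.INTER_CUBIC))
    cv2.imwrite(f"pics/{name}.png",np.hstack(o))
if __name__=="__main__":
    a=sys.argv; v=list(map(int,a[2:8])); snap(a[1],{"top":v[:3],"side":v[3:]})
E
python3 snap.py a1 200 200 100 270 120 100
```

```text
5.2 [ 35.9  39.7  16.4 -22.  -94.1  54. ] [-0.1 -0.  -1.1] 0.08758393042461976 [ 0.1 -0.1  0.4  0.4 -0.  -0. ]
pos [0.5103 0.334  0.0844] target [0.5155 0.3334 0.0968] shift in tool axes /0.02: [-0.66  0.    0.14]
rotvec/0.08 [ 0.09 -0.05  0.09] deg 0.6 after-rot shift [-0.66  0.01  0.14]
pos [0.5103 0.334  0.0844] target [0.4812 0.336  0.0477] shift in tool axes /0.02: [2.34 0.02 0.15]
rotvec/0.08 [ 0.09 -0.05  0.09] deg 0.6 after-rot shift [2.34 0.01 0.14]
```

View pics/a1.png

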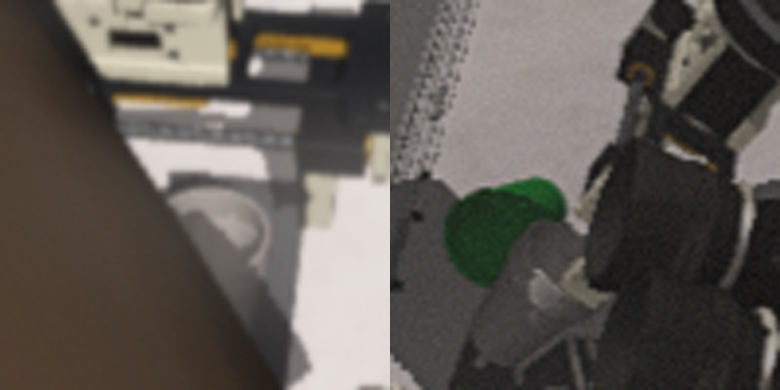

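The right finger tip shows at side crop (585,290), beside the rim and only now level with it. That matches the measured tip offset. I go on to the band.

Call:
{"name": "arm_command", "arguments": {"plan": [{"dx": 0.6,"dy": 0,"dz": 0.05,"wx": 0,"wy": 0,"wz": 0.03},{"dx": 0.7,"dy": 0,"dz": 0.05,"wx": 0.03,"wy": 0,"wz": 0.03},{"dx": 0.6,"dy": 0,"dz": 0.05,"wx": 0.03,"wy": 0,"wz": 0},{"dx": 0.4,"dy": 0,"dz": 0,"wx": 0,"wy": 0,"wz": 0},{"dx": 0,"dy": 0,"dz": 0,"wx": 0,"wy": 0,"wz": 0}]}}

```text
time_s: 5.72
tcp_pos: [0.4844, 0.3365, 0.0491]
eef_rot: [-0.5, 55.6, 175.4]
contact_force: [0.0, -0.1, 0.4]
gripper_width: 0.088
```

Call:
{"name": "arm_command", "arguments": {"plan": [{"dx": 0,"dy": 0,"dz": 0,"wx": 0,"wy": 0,"wz": 0},{"dx": 0,"dy": 0,"dz": 0,"wx": 0,"wy": 0,"wz": 0},{"dx": 0,"dy": 0,"dz": 0,"wx": 0,"wy": 0,"wz": 0},{"dx": 0,"dy": 0,"dz": 0,"wx": 0,"wy": 0,"wz": 0},{"dx": 0,"dy": 0,"dz": 0,"wx": 0,"wy": 0,"wz": 0},{"dx": 0,"dy": 0,"dz": 0,"wx": 0,"wy": 0,"wz": 0}], "fingers": 0.6, "force": 20}}

```text
time_s: 6.22
tcp_pos: [0.4863, 0.3382, 0.0508]
eef_rot: [-0.8, 55.7, 175.1]
contact_force: [-0.1, 0.1, -1.9]
gripper_width: 0.0625
```

```bash
python3 t2.py; python3 snap.py a2 200 200 100 270 120 100
```

```text
6.2167 [ 37.4  39.5  11.5 -22.2 -88.8  54.4] [-0.1  0.1 -1.9] 0.06251718168775033 [ 0.1 -0.1  0.5 -0.4  0.3 -0. ]
pos [0.4863 0.3382 0.0508] target [0.5155 0.3334 0.0968] shift in tool axes /0.02: [-2.73  0.11  0.08]
rotvec/0.08 [ 0.06 -0.16  0.08] deg 0.9 after-rot shift [-2.73  0.13  0.11]
pos [0.4863 0.3382 0.0508] target [0.4812 0.336  0.0477] shift in tool axes /0.02: [0.27 0.13 0.12]
rotvec/0.08 [ 0.06 -0.16  0.08] deg 0.9 after-rot shift [0.27 0.13 0.11]
```

View pics/a2.png

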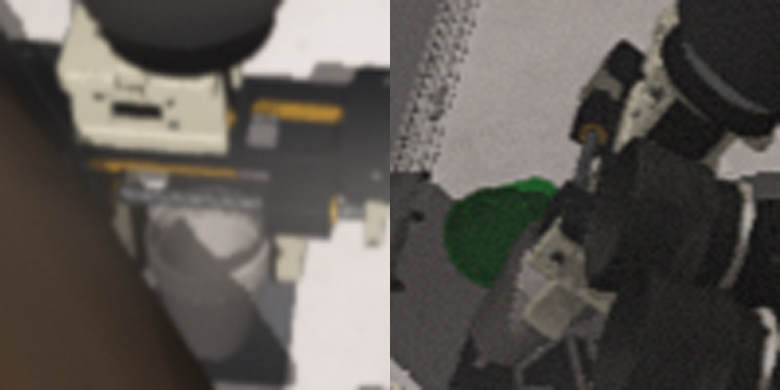

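The opening is 62.5 mm, so the fingers hold the band and the tip offset is confirmed. I lift now.

Call:
{"name": "arm_command", "arguments": {"plan": [{"dx": -0.2,"dy": 0,"dz": 0.14,"wx": 0,"wy": 0,"wz": 0},{"dx": -0.5,"dy": 0,"dz": 0.35,"wx": 0,"wy": 0,"wz": 0},{"dx": -0.8,"dy": 0,"dz": 0.57,"wx": 0,"wy": 0,"wz": 0},{"dx": -0.8,"dy": 0,"dz": 0.57,"wx": 0,"wy": 0,"wz": 0},{"dx": -0.8,"dy": 0,"dz": 0.57,"wx": 0,"wy": 0,"wz": 0},{"dx": -0.8,"dy": 0,"dz": 0.57,"wx": 0,"wy": 0,"wz": 0},{"dx": -0.4,"dy": 0,"dz": 0.3,"wx": 0,"wy": 0,"wz": 0}]}}

```text
time_s: 6.9
tcp_pos: [0.4836, 0.3342, 0.1614]
eef_rot: [-0.0, 55.6, 175.7]
contact_force: [0.4, -0.2, -1.2]
gripper_width: 0.0625
```

Call:
{"name": "arm_command", "arguments": {"plan": [{"dx": 0,"dy": 0.5,"dz": 0,"wx": 0,"wy": 0.4,"wz": 0},{"dx": 0,"dy": 0.9,"dz": 0,"wx": 0,"wy": 0.8,"wz": 0},{"dx": 0,"dy": 0.9,"dz": 0,"wx": 0,"wy": 0.9,"wz": 0},{"dx": 0,"dy": 0.9,"dz": 0,"wx": 0,"wy": 0.9,"wz": 0},{"dx": 0,"dy": 0.9,"dz": 0,"wx": 0,"wy": 0.9,"wz": 0},{"dx": 0,"dy": 0.5,"dz": 0,"wx": 0,"wy": 0.9,"wz": 0},{"dx": 0,"dy": 0,"dz": 0,"wx": 0,"wy": 0.9,"wz": 0},{"dx": 0,"dy": 0,"dz": 0,"wx": 0,"wy": 0.9,"wz": 0},{"dx": 0,"dy": 0,"dz": 0,"wx": 0,"wy": 0.8,"wz": 0}]}}

```text
time_s: 7.65
tcp_pos: [0.4809, 0.2361, 0.1668]
eef_rot: [-163.7, 88.8, 11.8]
contact_force: [-0.9, -0.1, -1.9]
gripper_width: 0.0624
```

```bash
cat > t3.py <<'E'
from h import *
import sys
def down(yaw=0.,sg=-1):
    x=np.array([0,0,-1.]);y=sg*np.array([-np.sin(yaw),np.cos(yaw),0]);return np.column_stack([x,y,np.cross(x,y)])
if __name__=="__main__":
    p,R,s=pose(); print(s["time_s"],s["joints"].round(1),s["contact_force"].round(1),s["gripper_width"].round(4),s["qd"].round(1))
    print(R.round(3))
    if len(sys.argv)>3:
        yaw=np.radians(float(sys.argv[4])) if len(sys.argv)>4 else np.arctan2(R[0,1],-R[1,1])
        print("yaw",np.degrees(yaw))
        togo(p,R,np.array(list(map(float,sys.argv[1:4]))),down(yaw))
E
python3 t3.py .56 .24 .12; python3 snap.py a3 200 180 120 270 100 120
```

```text
Traceback (most recent call last):
  File "t3.py", line 6, in <module>
    p,R,s=pose(); print(s["time_s"],s["joints"].round(1),s["contact_force"].round(1),s["gripper_width"].round(4),s["qd"].round(1))
                                                                                     ^^^^^^^^^^^^^^^^^^^^^^^^
AttributeError: 'float' object has no attribute 'round'
```

View pics/a3.png

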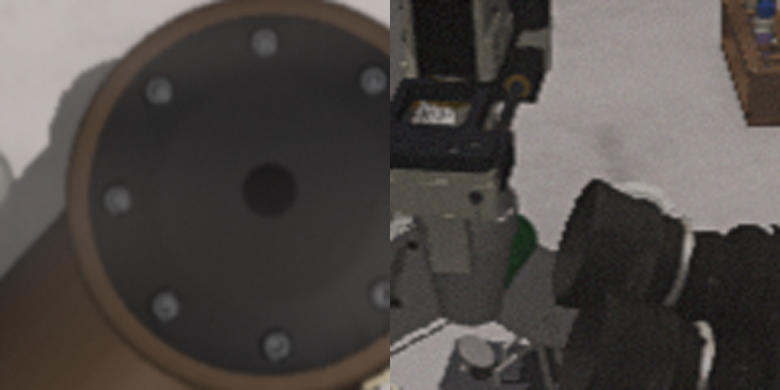

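```bash
sed -i 's/s\["gripper_width"\].round(4)/round(s["gripper_width"],4)/' t3.py; python3 t3.py .51 .24 .12
python3 - <<'E'
from h import *
from scipy.optimize import least_squares
print(proj("side",(.51,.24,.04)),proj("side",(.51,.24,.08)))
p,R,s=pose()
S=cloud("side",np.load("pics/side_last.npy")); q=S.reshape(-1,3); t=(q-p)
print(proj("side",p))
k=q[(abs(t[:,0])<.06)&(abs(t[:,1])<.055)&(t[:,2]<.04)&(t[:,2]>-.06)]; print(len(k),k.min(0),k.max(0))
k=k[k[:,2]<p[2]+.018]
# cone part fit: foot pos & axis
def res(x):
    foot=x[:3]; ax=np.array([x[3],x[4],1]);ax/=np.linalg.norm(ax); v=k-foot;h=v@ax; rr=np.linalg.norm(v-np.outer(h,ax),axis=1)
    ro=np.where(h<.06,.019+h/.06*.01,.031); return np.hypot(rr-ro,np.minimum(h,0))
f=least_squares(res,[p[0],p[1],p[2]-.03,0,0],loss="soft_l1",f_scale=.002); print(f.x.round(4),np.median(abs(f.fun)),"tilt deg",np.degrees(f.x[3:]).round(1), "tcp over foot",p-f.x[:3])
E
```

```text
7.75 [ 47.8   8.3 -21.6   0.8 -59.3  37.5] [ 0.7 -0.7 -1.9] 0.0622 [-1.8  3.4  5.4 -3.3 -4.8  4.8]
[[ 0.019 -0.075 -0.997]
 [ 0.003 -0.997  0.075]
 [-1.    -0.005 -0.019]]
yaw -4.312820910726033
pos [0.4788 0.2355 0.1667] target [0.51 0.24 0.12] shift in tool axes /0.02: [ 2.36 -0.33 -1.49]
rotvec/0.08 [-0.   -0.23  0.06] deg 1.1 after-rot shift [ 2.33 -0.34 -1.54]
[311.13309589 230.6139077 ] [310.68886349 215.76046178]
[293.59763655 181.46415234]
623 [0.44960401 0.18567822 0.13386688] [0.51045409 0.25981238 0.20660996]
[ 0.4796  0.237   0.1369 -0.0031 -0.0422] 0.0006090029695357789 tilt deg [-0.2 -2.4] tcp over foot [-0.00078447 -0.00154673  0.02973945]
```

Call:
{"name": "arm_command", "arguments": {"plan": [{"dx": 0.3,"dy": -0.15,"dz": -0.5,"wx": 0,"wy": -0.1,"wz": 0.03},{"dx": 0.7,"dy": -0.15,"dz": -0.5,"wx": 0,"wy": -0.1,"wz": 0.03},{"dx": 0.9,"dy": 0,"dz": -0.5,"wx": 0,"wy": 0,"wz": 0},{"dx": 0.9,"dy": 0,"dz": 0,"wx": 0,"wy": 0,"wz": 0},{"dx": 0.9,"dy": 0,"dz": 0,"wx": 0,"wy": 0,"wz": 0},{"dx": 0.9,"dy": 0,"dz": 0,"wx": 0,"wy": 0,"wz": 0},{"dx": 0.7,"dy": 0,"dz": 0,"wx": 0,"wy": 0,"wz": 0},{"dx": 0.4,"dy": 0,"dz": 0,"wx": 0,"wy": 0,"wz": 0},{"dx": 0,"dy": 0,"dz": 0,"wx": 0,"wy": 0,"wz": 0},{"dx": 0,"dy": 0,"dz": 0,"wx": 0,"wy": 0,"wz": 0},{"dx": 0,"dy": 0,"dz": 0,"wx": 0,"wy": 0,"wz": 0}]}}

```text
time_s: 8.67
tcp_pos: [0.5194, 0.2409, 0.0474]
eef_rot: [2.5, 89.6, 178.0]
contact_force: [-0.3, 0.9, -2.1]
gripper_width: 0.0623
```

```bash
cat > cupfit.py <<'E'
from h import *
from scipy.optimize import least_squares
import sys
def fitcup(n="side",c=None,upto=.018,show=True):
    p,R,s=pose(); m,d=r.capture(n); cv2.imwrite(f"pics/{n}_last.png",m[:,:,::-1]);np.save(f"pics/{n}_last.npy",d)
    if c is None:c=p
    q=cloud(n,d).reshape(-1,3); t=q-c
    k=q[(abs(t[:,0])<.06)&(abs(t[:,1])<.055)&(t[:,2]<upto)&(t[:,2]>-.06)&(q[:,2]>.006)]
    def res(x):
        foot=x[:3]; ax=np.array([x[3],x[4],1]);ax/=np.linalg.norm(ax); v=k-foot;h=v@ax; rr=np.linalg.norm(v-np.outer(h,ax),axis=1)
        ro=np.where(h<.06,.019+h/.06*.01,.031); return np.hypot(rr-ro,np.minimum(h,0))
    f=least_squares(res,[c[0],c[1],c[2]-.03,0,0],loss="soft_l1",f_scale=.002)
    print(len(k),"foot",f.x[:3].round(4),"med",np.median(abs(f.fun)).round(5),"tilt deg",np.degrees(f.x[3:]).round(1), "tcp-foot",(p-f.x[:3]).round(4))
    return f.x
if __name__=="__main__": fitcup()
E
python3 cupfit.py;python3 t3.py .51 .24 .03
```

```text
239 foot [0.5186 0.2431 0.0153] med 0.00059 tilt deg [ 1.5 -1.6] tcp-foot [ 0.0009 -0.0022  0.0321]
8.7167 [ 44.2  19.9 -23.2  -0.4 -47.2  41.5] [ 0.1  0.4 -1.3] 0.0623 [ 0.4 -1.1 -0.4  0.2  0.4 -0.3]
[[-0.007 -0.078 -0.997]
 [ 0.001 -0.997  0.078]
 [-1.    -0.     0.007]]
yaw -4.499637133320107
pos [0.5196 0.2412 0.0478] target [0.51 0.24 0.03] shift in tool axes /0.02: [0.89 0.1  0.47]
rotvec/0.08 [0.   0.08 0.  ] deg 0.4 after-rot shift [0.89 0.1  0.48]
```

Call:
{"name": "arm_command", "arguments": {"plan": [{"dx": 0.3,"dy": 0,"dz": 0,"wx": 0,"wy": 0,"wz": 0},{"dx": 0.2,"dy": 0,"dz": 0,"wx": 0,"wy": 0,"wz": 0},{"dx": 0.1,"dy": 0,"dz": 0,"wx": 0,"wy": 0,"wz": 0},{"dx": 0,"dy": 0,"dz": 0,"wx": 0,"wy": 0,"wz": 0},{"dx": 0,"dy": 0,"dz": 0,"wx": 0,"wy": 0,"wz": 0}]}}

```text
time_s: 9.13
tcp_pos: [0.521, 0.2426, 0.0377]
eef_rot: [-52.5, 89.7, 123.0]
contact_force: [0.1, -0.4, -2.6]
gripper_width: 0.062
```

Call:
{"name": "arm_command", "arguments": {"plan": [{"dx": 0.1,"dy": 0,"dz": 0,"wx": 0,"wy": 0,"wz": 0},{"dx": 0.1,"dy": 0,"dz": 0,"wx": 0,"wy": 0,"wz": 0},{"dx": 0,"dy": 0,"dz": 0,"wx": 0,"wy": 0,"wz": 0}]}}

```text
time_s: 9.38
tcp_pos: [0.5213, 0.2431, 0.0343]
eef_rot: [-68.7, 89.7, 106.8]
contact_force: [0.3, 0.0, -0.0]
gripper_width: 0.0623
```

Call:
{"name": "arm_command", "arguments": {"plan": [{"dx": 0.1,"dy": 0,"dz": 0,"wx": 0,"wy": 0,"wz": 0},{"dx": 0,"dy": 0,"dz": 0,"wx": 0,"wy": 0,"wz": 0}]}}

```text
time_s: 9.55
tcp_pos: [0.5226, 0.2437, 0.0345]
eef_rot: [-96.6, 89.6, 79.0]
contact_force: [-0.0, -0.1, -1.8]
gripper_width: 0.0624
```

```bash
python3 cupfit.py;python3 t3.py .51 .24 .03
```

```text
231 foot [0.5215 0.2457 0.002 ] med 0.00058 tilt deg [ 2.  -1.4] tcp-foot [ 0.0011 -0.002   0.0325]
9.6 [ 44.3  20.8 -24.   -0.3 -44.9  41.6] [ 0.8 -0.6 -1.3] 0.0624 [-0.   0.5 -0.3 -0.5  0.4  0. ]
[[ 0.001 -0.076 -0.997]
 [ 0.006 -0.997  0.076]
 [-1.    -0.006 -0.001]]
yaw -4.344724247233381
pos [0.5226 0.2438 0.0344] target [0.51 0.24 0.03] shift in tool axes /0.02: [0.22 0.24 0.61]
rotvec/0.08 [-0.   -0.01  0.08] deg 0.4 after-rot shift [0.22 0.24 0.61]
```

Force is noisy and the foot is about 2 mm above the bench, so I lower in small steps.

Call:
{"name": "arm_command", "arguments": {"plan": [{"dx": 0.1,"dy": 0,"dz": 0,"wx": 0,"wy": 0,"wz": 0},{"dx": 0.1,"dy": 0,"dz": 0,"wx": 0,"wy": 0,"wz": 0},{"dx": 0,"dy": 0,"dz": 0,"wx": 0,"wy": 0,"wz": 0}]}}

```text
time_s: 9.85
tcp_pos: [0.5246, 0.2445, 0.0344]
eef_rot: [-122.3, 89.5, 53.4]
contact_force: [0.6, -0.3, -1.1]
gripper_width: 0.062
```

Call:
{"name": "arm_command", "arguments": {"plan": [{"dx": 0.1,"dy": 0,"dz": 0,"wx": 0,"wy": 0,"wz": 0},{"dx": 0,"dy": 0,"dz": 0,"wx": 0,"wy": 0,"wz": 0}]}}

```text
time_s: 10.02
tcp_pos: [0.5254, 0.245, 0.0338]
eef_rot: [-127.6, 89.3, 48.2]
contact_force: [-0.8, -2.7, -0.0]
gripper_width: 0.062
```

Call:
{"name": "arm_command", "arguments": {"plan": [{"dx": 0.15,"dy": 0,"dz": 0,"wx": 0,"wy": 0,"wz": 0},{"dx": 0,"dy": 0,"dz": 0,"wx": 0,"wy": 0,"wz": 0}]}}

```text
time_s: 10.18
tcp_pos: [0.5273, 0.2463, 0.0334]
eef_rot: [-133.1, 89.1, 42.8]
contact_force: [0.7, 0.6, -2.0]
gripper_width: 0.0621
```

```bash
python3 cupfit.py;python3 t3.py .51 .24 .03
```

```text
221 foot [0.5249 0.2467 0.0026] med 0.00051 tilt deg [ 2.4 -0.1] tcp-foot [ 0.0024 -0.0004  0.0308]
10.2333 [ 44.3  21.  -24.1   0.  -44.   41.6] [-1.1  1.3 -1.9] 0.0618 [-0.   0.7 -0.6 -0.6  0.4 -0.1]
[[ 0.012 -0.072 -0.997]
 [ 0.011 -0.997  0.072]
 [-1.    -0.012 -0.011]]
yaw -4.103040819313941
pos [0.5272 0.2464 0.0332] target [0.51 0.24 0.03] shift in tool axes /0.02: [0.15 0.38 0.84]
rotvec/0.08 [-0.   -0.13  0.15] deg 0.9 after-rot shift [0.16 0.38 0.83]
```

Run:
```python
import cv2
m=cv2.imread("pics/side_last.png")[150:270,250:370]; cv2.imwrite("pics/a4.png",cv2.resize(m,None,fx=5,fy=5,interpolation=cv2.INTER_CUBIC))
```

```text
(no output)
```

View pics/a4.png

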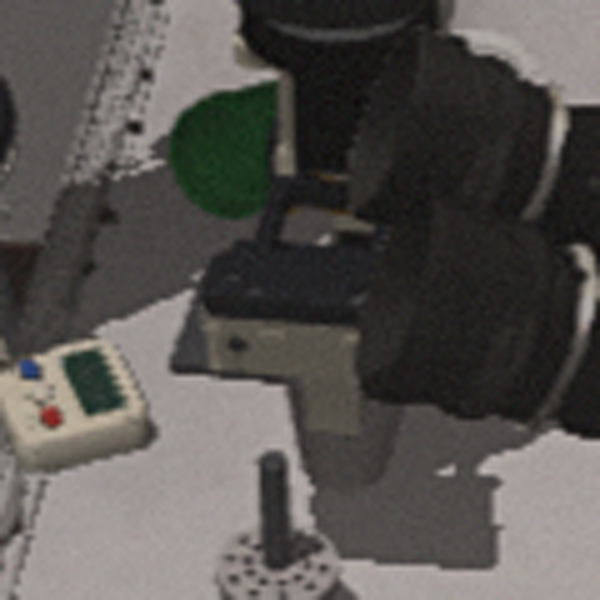

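Run:
```python
from h import *
for z in(0,.003,.006):
    pts=[proj("side",(.525+.019*np.cos(a),.2465+.019*np.sin(a),z)) for a in np.linspace(0,6.28,60)]; print(z,max(p[1] for p in pts))
m=cv2.imread("pics/side_last.png").astype(int); print(m[240:256,316:324].mean((1,2)).round())
```

```text
0 248.80441497051658
0.003 247.76715958145232
0.006 246.72598266359765
[64. 66. 65. 65. 66. 65. 65. 69. 74. 77. 79. 79. 78. 79. 77. 78.]
```

Call:
{"name": "arm_command", "arguments": {"plan": [{"dx": 0.3,"dy": 0.05,"dz": 0.1,"wx": 0,"wy": 0,"wz": 0}]}}

```text
time_s: 10.32
tcp_pos: [0.5272, 0.247, 0.0296]
eef_rot: [-135.5, 88.8, 40.5]
contact_force: [-5.6, -1.3, 29.6]
gripper_width: 0.0624
```

Call:
{"name": "arm_command", "arguments": {"plan": [{"dx": -0.1,"dy": 0,"dz": 0,"wx": 0,"wy": 0,"wz": 0},{"dx": 0,"dy": 0,"dz": 0,"wx": 0,"wy": 0,"wz": 0}]}}

```text
time_s: 10.48
tcp_pos: [0.5272, 0.2472, 0.0314]
eef_rot: [-135.1, 88.8, 40.9]
contact_force: [-0.3, -0.1, -1.1]
gripper_width: 0.0621
```

```bash
python3 cupfit.py;python3 t3.py .51 .24 .03
```

```text
200 foot [0.5244 0.2467 0.007 ] med 0.00053 tilt deg [ 1.8 -0.2] tcp-foot [0.0028 0.0005 0.0244]
10.5333 [ 44.4  21.  -24.5   0.1 -43.4  41.5] [-0.5 -0.1 -2.2] 0.0623 [-0.2  0.5 -0.4 -0.2 -0.2 -0. ]
[[ 0.015 -0.07  -0.997]
 [ 0.013 -0.997  0.071]
 [-1.    -0.014 -0.014]]
yaw -4.031649002831361
pos [0.5268 0.2469 0.0308] target [0.51 0.24 0.03] shift in tool axes /0.02: [0.02 0.4  0.81]
rotvec/0.08 [-0.   -0.18  0.18] deg 1.2 after-rot shift [0.04 0.4  0.81]
```

Call:
{"name": "arm_command", "arguments": {"plan": [{"dx": 0.05,"dy": 0,"dz": 0,"wx": 0,"wy": -0.18,"wz": 0.18},{"dx": 0.05,"dy": 0,"dz": 0,"wx": 0,"wy": 0,"wz": 0}]}}

```text
time_s: 10.7
tcp_pos: [0.5267, 0.2465, 0.0294]
eef_rot: [62.2, 89.9, -121.8]
contact_force: [-4.9, -2.5, 25.8]
gripper_width: 0.0623
```

Call:
{"name": "arm_command", "arguments": {"plan": [{"dx": 0,"dy": 0,"dz": 0,"wx": 0,"wy": 0,"wz": 0},{"dx": 0,"dy": 0,"dz": 0,"wx": 0,"wy": 0,"wz": 0},{"dx": 0,"dy": 0,"dz": 0,"wx": 0,"wy": 0,"wz": 0},{"dx": 0,"dy": 0,"dz": 0,"wx": 0,"wy": 0,"wz": 0}], "fingers": -0.75}}

```text
time_s: 11.03
tcp_pos: [0.5266, 0.2462, 0.0282]
eef_rot: [53.2, 89.8, -130.9]
contact_force: [-0.3, 0.7, -0.3]
gripper_width: 0.0758
```

```bash
python3 cupfit.py;python3 t3.py .51 .24 .03;  python3 - <<'E'
import cv2
m=cv2.imread("pics/side_last.png")[150:270,250:370]; cv2.imwrite("pics/a5.png",cv2.resize(m,None,fx=5,fy=5,interpolation=cv2.INTER_CUBIC))
E
```

```text
172 foot [0.5228 0.2455 0.0054] med 0.00047 tilt deg [ 0.2 -0.5] tcp-foot [0.0038 0.0007 0.0228]
11.0833 [ 44.3  21.9 -23.5   0.  -44.8  41.6] [-0.4  0.6 -0.2] 0.0765 [ 0.  -0.1 -0.1  0.2 -0.1 -0.1]
[[-0.002 -0.07  -0.998]
 [-0.002 -0.998  0.07 ]
 [-1.     0.003  0.002]]
yaw -4.026275596521691
pos [0.5265 0.2462 0.0281] target [0.51 0.24 0.03] shift in tool axes /0.02: [-0.09  0.37  0.8 ]
rotvec/0.08 [-0.    0.02 -0.03] deg 0.2 after-rot shift [-0.09  0.36  0.8 ]
```

View pics/a5.png

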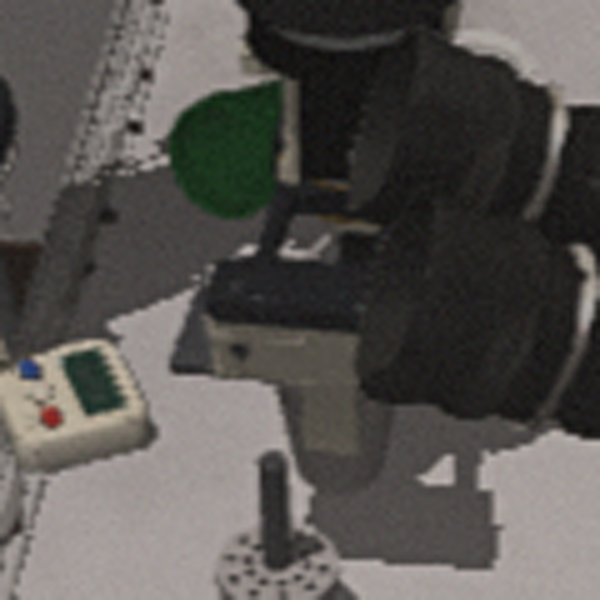

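The cup stands upright on the bench, foot at about crop (340,490), and the fingers are clear of it at 76.5 mm. I hold briefly, then take it again from straight above.

Call:
{"name": "arm_command", "arguments": {"plan": [{"dx": 0,"dy": 0,"dz": 0.1,"wx": 0,"wy": 0,"wz": 0},{"dx": 0,"dy": 0,"dz": 0,"wx": 0,"wy": 0,"wz": 0},{"dx": 0,"dy": 0,"dz": 0,"wx": 0,"wy": 0,"wz": 0},{"dx": 0,"dy": 0,"dz": 0,"wx": 0,"wy": 0,"wz": 0}]}}

```text
time_s: 11.42
tcp_pos: [0.5237, 0.2459, 0.0271]
eef_rot: [48.1, 89.7, -135.9]
contact_force: [0.9, -0.2, 0.5]
gripper_width: 0.0765
```

Call:
{"name": "arm_command", "arguments": {"plan": [{"dx": 0,"dy": 0,"dz": 0,"wx": 0,"wy": 0,"wz": 0},{"dx": 0,"dy": 0,"dz": 0,"wx": 0,"wy": 0,"wz": 0},{"dx": 0,"dy": 0,"dz": 0,"wx": 0,"wy": 0,"wz": 0},{"dx": 0,"dy": 0,"dz": 0,"wx": 0,"wy": 0,"wz": 0}], "fingers": 0.6, "force": 20}}

```text
time_s: 11.75
tcp_pos: [0.5236, 0.2458, 0.027]
eef_rot: [48.5, 89.7, -135.6]
contact_force: [-0.2, 0.8, 0.2]
gripper_width: 0.0624
```

Call:
{"name": "arm_command", "arguments": {"plan": [{"dx": -0.4,"dy": 0,"dz": 0,"wx": 0,"wy": 0,"wz": 0},{"dx": -0.9,"dy": 0,"dz": 0,"wx": 0,"wy": 0,"wz": 0},{"dx": -1,"dy": 0,"dz": 0,"wx": 0,"wy": 0,"wz": 0},{"dx": -1,"dy": 0,"dz": 0,"wx": 0,"wy": 0,"wz": 0},{"dx": -1,"dy": 0,"dz": 0,"wx": 0,"wy": 0,"wz": 0},{"dx": -1,"dy": 0,"dz": 0,"wx": 0,"wy": 0,"wz": 0},{"dx": -1,"dy": 0,"dz": 0,"wx": 0,"wy": 0,"wz": 0},{"dx": -0.5,"dy": 0,"dz": 0,"wx": 0,"wy": 0,"wz": 0}]}}

```text
time_s: 12.42
tcp_pos: [0.5209, 0.2437, 0.1676]
eef_rot: [42.7, 89.1, -141.5]
contact_force: [0.2, -0.4, -1.4]
gripper_width: 0.0623
```

```bash
python3 t3.py .4435 -.0885 .18
```

```text
12.4167 [ 44.5  13.3 -14.6  -0.1 -62.9  41.4] [ 0.2 -0.4 -1.4] 0.0623 [  0.   -5.7   8.8  -0.6 -15.    0.1]
[[-0.012 -0.072 -0.997]
 [-0.009 -0.997  0.072]
 [-1.     0.01   0.011]]
yaw -4.118054103684996
pos [0.5209 0.2437 0.1676] target [ 0.4435 -0.0885  0.18  ] shift in tool axes /0.02: [-0.42 16.85  2.67]
rotvec/0.08 [-0.    0.14 -0.13] deg 0.9 after-rot shift [-0.62 16.85  2.67]
```

Call:
{"name": "arm_command", "arguments": {"plan": [{"dx": -0.1,"dy": 0.5,"dz": 0.1,"wx": 0,"wy": 0.05,"wz": -0.04},{"dx": -0.1,"dy": 1,"dz": 0.15,"wx": 0,"wy": 0.05,"wz": -0.04},{"dx": -0.1,"dy": 1,"dz": 0.15,"wx": 0,"wy": 0.05,"wz": -0.05},{"dx": -0.1,"dy": 1,"dz": 0.15,"wx": 0,"wy": 0,"wz": 0},{"dx": -0.1,"dy": 1,"dz": 0.15,"wx": 0,"wy": 0,"wz": 0},{"dx": -0.1,"dy": 1,"dz": 0.15,"wx": 0,"wy": 0,"wz": 0},{"dx": 0,"dy": 1,"dz": 0.15,"wx": 0,"wy": 0,"wz": 0},{"dx": 0,"dy": 1,"dz": 0.15,"wx": 0,"wy": 0,"wz": 0},{"dx": 0,"dy": 1,"dz": 0.15,"wx": 0,"wy": 0,"wz": 0},{"dx": 0,"dy": 1,"dz": 0.15,"wx": 0,"wy": 0,"wz": 0},{"dx": 0,"dy": 1,"dz": 0.15,"wx": 0,"wy": 0,"wz": 0},{"dx": 0,"dy": 1,"dz": 0.15,"wx": 0,"wy": 0,"wz": 0},{"dx": 0,"dy": 1,"dz": 0.15,"wx": 0,"wy": 0,"wz": 0},{"dx": 0,"dy": 1,"dz": 0.15,"wx": 0,"wy": 0,"wz": 0},{"dx": 0,"dy": 1,"dz": 0.15,"wx": 0,"wy": 0,"wz": 0},{"dx": 0,"dy": 1,"dz": 0.15,"wx": 0,"wy": 0,"wz": 0},{"dx": 0,"dy": 0.8,"dz": 0.15,"wx": 0,"wy": 0,"wz": 0},{"dx": 0,"dy": 0.2,"dz": 0,"wx": 0,"wy": 0,"wz": 0},{"dx": 0,"dy": 0,"dz": 0,"wx": 0,"wy": 0,"wz": 0},{"dx": 0,"dy": 0,"dz": 0,"wx": 0,"wy": 0,"wz": 0}]}}

```text
time_s: 14.08
tcp_pos: [0.4214, -0.1117, 0.1706]
eef_rot: [-8.8, 89.3, 166.6]
contact_force: [-0.1, 0.6, -2.0]
gripper_width: 0.0623
```

```bash
python3 t3.py .4435 -.0885 .15;python3 snap.py b1 400 200 160 160 240 180; python3 cupfit.py
```

```text
14.0833 [ 11.   -0.5 -30.2  -0.3 -60.9  74.6] [-0.1  0.6 -2. ] 0.0623 [-0.9 -0.3 -0.7 -0.1  0.3  0.1]
[[-0.011 -0.08  -0.997]
 [ 0.003 -0.997  0.08 ]
 [-1.    -0.002  0.012]]
yaw -4.606394325809896
pos [ 0.4214 -0.1117  0.1706] target [ 0.4435 -0.0885  0.15  ] shift in tool axes /0.02: [ 1.02 -1.24 -1.02]
rotvec/0.08 [0.   0.15 0.02] deg 0.7 after-rot shift [ 1.03 -1.24 -1.01]
350 foot [ 0.4204 -0.1103  0.1452] med 0.00033 tilt deg [ 0.3 -0.5] tcp-foot [ 0.0015 -0.0007  0.0256]
```

View pics/b1.png

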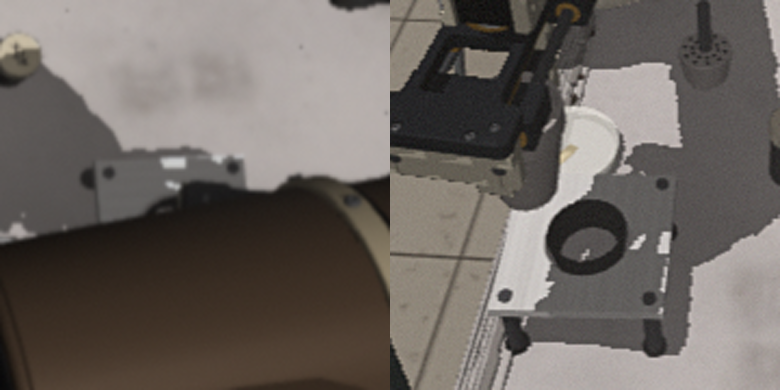

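```bash
cat > collar.py <<'E'
from h import *
from scipy.optimize import minimize
def collar(img,x0=(.4445,-.088),n="side",zt=.070,zb=.060,thr=45,verbose=True):
    g=img.max(2)
    c=proj(n,(x0[0],x0[1],.067)).astype(int)
    m=np.zeros(g.shape,np.uint8); w=32; m[c[1]-w:c[1]+w,c[0]-w:c[0]+w]=(g[c[1]-w:c[1]+w,c[0]-w:c[0]+w]<thr)
    k,lab,st,ce=cv2.connectedComponentsWithStats(m); i=1+np.argmax(st[1:,4]); 
    cs,_=cv2.findContours((lab==i).astype(np.uint8),cv2.RETR_EXTERNAL,cv2.CHAIN_APPROX_NONE)
    H=cv2.convexHull(max(cs,key=len)); F=8
    def fill(h):
        a=np.zeros((2*w*F,2*w*F),np.uint8); cv2.fillConvexPoly(a,np.round((h.reshape(-1,2)-(c-w)+.5)*F).astype(np.int32),1); return a>0
    # hull of pixel centres -> grow by half pixel
    A=cv2.dilate(fill(H.astype(float)).astype(np.uint8),np.ones((F,F)))>0
    al=np.linspace(0,2*np.pi,60)
    def cost(x):
        P=[proj(n,(x[0]+.03*np.cos(t),x[1]+.03*np.sin(t),z)) for t in al for z in(zt,zb)]
        B=fill(cv2.convexHull(np.array(P,np.float32))); return 1-(A&B).sum()/(A|B).sum()
    s=minimize(cost,x0,method="Nelder-Mead",options=dict(initial_simplex=[x0,(x0[0]+.006,x0[1]),(x0[0],x0[1]+.006)],xatol=2e-4,fatol=1e-4))
    print(n,"collar xy",s.x.round(4),"1-IoU",round(s.fun,3),"bbox",st[i]); return s.x
if __name__=="__main__":
    a=cv2.imread("pics/side_last.png"); collar(a)
    for t in(35,55): collar(a,thr=t)
    a=cv2.imread("pics/side0.png"); collar(a); collar(a,thr=60)
    a=cv2.imread("pics/top0.png"); collar(a,n="top"); collar(a,n="top",thr=60)
E
python3 collar.py
```

```text
Traceback (most recent call last):
  File "collar.py", line 21, in <module>
    a=cv2.imread("pics/side_last.png"); collar(a)
                                        ~~~~~~^^^
  File "collar.py", line 18, in collar
    s=minimize(cost,x0,method="Nelder-Mead",options=dict(initial_simplex=[x0,(x0[0]+.006,x0[1]),(x0[0],x0[1]+.006)],xatol=2e-4,fatol=1e-4))
  File "collar.py", line 16, in cost
    P=[proj(n,(x[0]+.03*np.cos(t),x[1]+.03*np.sin(t),z)) for t in al for z in(zt,zb)]
       ~~~~^^^^^^^^^^^^^^^^^^^^^^^^^^^^^^^^^^^^^^^^^^^^^
  File "h.py", line 9, in proj
    f,cx,cy,R,t=cam(n); c=R@np.array(X)+t; return np.array([cx+f*c[0]/c[2],cy+f*c[1]/c[2]])
                ~~~^^^
  File "h.py", line 4, in cam
    m=r.camera_model(n); f=240/np.tan(np.radians(m["vertical_fov"]/2)); return f,m["cx"],m["cy"],np.array(m["R"]),np.array(m["t"])
ValueError: time passes only in moves, steps and waits
```

```bash
python3 - <<'E'
s=open("h.py").read().replace("def cam(n):","import functools\n@functools.lru_cache\ndef cam(n):",1); open("h.py","w").write(s)
E
python3 collar.py
```

```text
side collar xy [ 0.4455 -0.0883] 1-IoU 0.073 bbox [233 332  36  35 666]
side collar xy [ 0.4417 -0.0863] 1-IoU 0.606 bbox [233 333  17  33 100]
side collar xy [ 0.4457 -0.0885] 1-IoU 0.051 bbox [232 332  37  35 714]
side collar xy [ 0.4459 -0.0879] 1-IoU 0.095 bbox [233 333  36  34 612]
side collar xy [ 0.4454 -0.0883] 1-IoU 0.055 bbox [232 333  38  34 719]
top collar xy [ 0.4424 -0.0884] 1-IoU 0.156 bbox [458 281  29  29 308]
top collar xy [ 0.4419 -0.0882] 1-IoU 0.104 bbox [458 281  30  30 377]
```

Call:
{"name": "arm_command", "arguments": {"plan": [{"dx": 0,"dy": -0.4,"dz": -0.4,"wx": 0,"wy": 0.07,"wz": 0},{"dx": 0.3,"dy": -0.5,"dz": -0.4,"wx": 0,"wy": 0.07,"wz": 0},{"dx": 0.6,"dy": -0.35,"dz": -0.4,"wx": 0,"wy": 0,"wz": 0},{"dx": 0.6,"dy": 0,"dz": 0,"wx": 0,"wy": 0,"wz": 0},{"dx": 0.5,"dy": 0,"dz": 0,"wx": 0,"wy": 0,"wz": 0},{"dx": 0.2,"dy": 0,"dz": 0,"wx": 0,"wy": 0,"wz": 0},{"dx": 0,"dy": 0,"dz": 0,"wx": 0,"wy": 0,"wz": 0},{"dx": 0,"dy": 0,"dz": 0,"wx": 0,"wy": 0,"wz": 0}]}}

```text
time_s: 14.9
tcp_pos: [0.4554, -0.0785, 0.1237]
eef_rot: [-151.8, 89.7, 24.1]
contact_force: [-0.7, -0.5, -2.3]
gripper_width: 0.0622
```

```bash
python3 t3.py .447 -.089 .10;python3 snap.py b2 400 200 160 190 270 120; python3 cupfit.py
```

```text
14.9 [ 14.7   4.4 -32.1  -0.1 -53.2  71.3] [-0.7 -0.5 -2.3] 0.0622 [ 1.   0.8 -0.1 -0.   0.4 -0.5]
[[ 0.005 -0.071 -0.997]
 [ 0.002 -0.997  0.071]
 [-1.    -0.003 -0.005]]
yaw -4.06970006352378
pos [ 0.4554 -0.0785  0.1237] target [ 0.447 -0.089  0.1  ] shift in tool axes /0.02: [1.18 0.56 0.39]
rotvec/0.08 [-0.   -0.06  0.03] deg 0.3 after-rot shift [1.18 0.55 0.38]
550 foot [ 0.4214 -0.1419 -0.1104] med 0.00292 tilt deg [ 8.6 19.3] tcp-foot [0.0341 0.0631 0.2345]
```

View pics/b2.png

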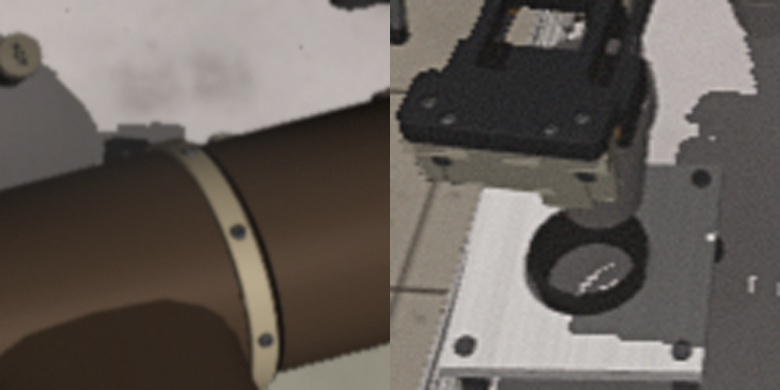

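Call:
{"name": "arm_command", "arguments": {"plan": [{"dx": 0,"dy": 0.2,"dz": 0.13,"wx": 0,"wy": 0,"wz": 0},{"dx": 0,"dy": 0.2,"dz": 0.13,"wx": 0,"wy": 0,"wz": 0},{"dx": 0,"dy": 0.1,"dz": 0.1,"wx": 0,"wy": 0,"wz": 0},{"dx": 0,"dy": 0,"dz": 0,"wx": 0,"wy": 0,"wz": 0},{"dx": 0,"dy": 0,"dz": 0,"wx": 0,"wy": 0,"wz": 0}]}}

```text
time_s: 15.47
tcp_pos: [0.4475, -0.0897, 0.1261]
eef_rot: [-157.9, 89.4, 18.0]
contact_force: [-0.0, -0.4, -2.0]
gripper_width: 0.0621
```

```bash
sed -i 's/&(q\[:,2\]>.006)/\&(q[:,2]>zmin)/; s/upto=.018,show=True/upto=.018,zmin=.006/' cupfit.py; python3 t3.py .447 -.089 .10
python3 - <<'E'
from cupfit import *
from collar import collar
x=fitcup(zmin=.078)
a=cv2.imread("pics/side_last.png"); cv2.imwrite("pics/b3.png",cv2.resize(a[270:390,190:310],None,fx=5,fy=5,interpolation=cv2.INTER_CUBIC))
E
```

```text
15.4667 [ 13.5   3.4 -32.8  -0.1 -53.2  72.4] [-0.  -0.4 -2. ] 0.0621 [-0.5 -0.7 -0.2 -0.   0.   0.2]
[[ 0.01  -0.072 -0.997]
 [ 0.003 -0.997  0.072]
 [-1.    -0.004 -0.01 ]]
yaw -4.153039805182008
pos [ 0.4475 -0.0897  0.1261] target [ 0.447 -0.089  0.1  ] shift in tool axes /0.02: [ 1.31 -0.03  0.04]
rotvec/0.08 [-0.   -0.12  0.05] deg 0.6 after-rot shift [ 1.31 -0.03  0.03]
236 foot [ 0.4468 -0.0891  0.1008] med 0.00031 tilt deg [-1.6 -1.1] tcp-foot [ 0.0007 -0.0007  0.0253]
```

View pics/b3.png

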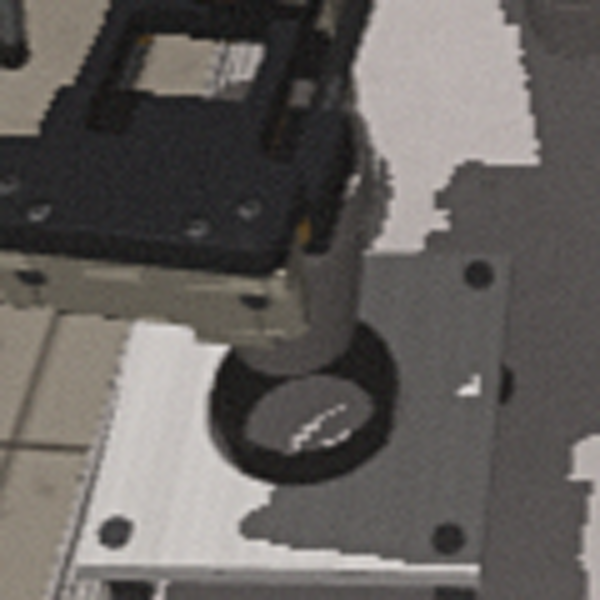

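Call:
{"name": "arm_command", "arguments": {"plan": [{"dx": 0.3,"dy": 0,"dz": 0.03,"wx": 0,"wy": -0.06,"wz": 0.03},{"dx": 0.5,"dy": 0,"dz": 0.03,"wx": 0,"wy": -0.06,"wz": 0.02},{"dx": 0.5,"dy": 0,"dz": 0,"wx": 0,"wy": 0,"wz": 0},{"dx": 0.4,"dy": 0,"dz": 0,"wx": 0,"wy": 0,"wz": 0},{"dx": 0.2,"dy": 0,"dz": 0,"wx": 0,"wy": 0,"wz": 0},{"dx": 0.1,"dy": 0,"dz": 0,"wx": 0,"wy": 0,"wz": 0},{"dx": 0,"dy": 0,"dz": 0,"wx": 0,"wy": 0,"wz": 0},{"dx": 0,"dy": 0,"dz": 0,"wx": 0,"wy": 0,"wz": 0},{"dx": 0,"dy": 0,"dz": 0,"wx": 0,"wy": 0,"wz": 0}]}}

```text
time_s: 16.27
tcp_pos: [0.4459, -0.0896, 0.0811]
eef_rot: [21.7, 89.8, -162.5]
contact_force: [-0.4, 0.6, -1.7]
gripper_width: 0.0622
```

```bash
python3 t3.py .446 -.0887 .061
python3 - <<'E'
from cupfit import *
x=fitcup(zmin=.078)
a=cv2.imread("pics/side_last.png"); cv2.imwrite("pics/b4.png",cv2.resize(a[270:390,190:310],None,fx=5,fy=5,interpolation=cv2.INTER_CUBIC))
E
```

```text
16.2667 [ 13.6   7.1 -35.8   0.  -47.3  72.2] [-0.4  0.6 -1.7] 0.0622 [ 0.1  0.   0.2  0.1 -0.1 -0.1]
[[-0.003 -0.073 -0.997]
 [-0.001 -0.997  0.073]
 [-1.     0.001  0.003]]
yaw -4.162089496314833
pos [ 0.4459 -0.0896  0.0811] target [ 0.446  -0.0887  0.061 ] shift in tool axes /0.02: [ 1.   -0.05 -0.  ]
rotvec/0.08 [-0.    0.04 -0.02] deg 0.2 after-rot shift [ 1.   -0.04  0.  ]
55 foot [ 0.4473 -0.0908  0.0743] med 0.00024 tilt deg [0.3 0.3] tcp-foot [-0.0014  0.0013  0.0068]
```

View pics/b4.png

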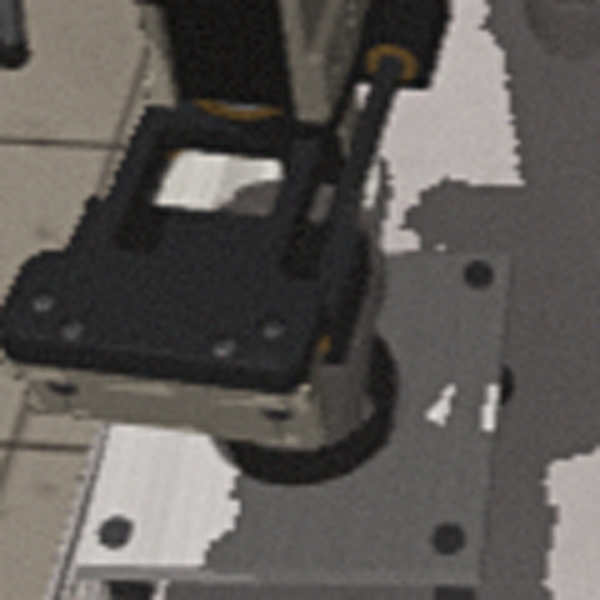

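Call:
{"name": "arm_command", "arguments": {"plan": [{"dx": 0.2,"dy": 0,"dz": 0,"wx": 0,"wy": 0,"wz": 0},{"dx": 0.2,"dy": 0,"dz": 0,"wx": 0,"wy": 0,"wz": 0},{"dx": 0.15,"dy": 0,"dz": 0,"wx": 0,"wy": 0,"wz": 0},{"dx": 0.1,"dy": 0,"dz": 0,"wx": 0,"wy": 0,"wz": 0},{"dx": 0,"dy": 0,"dz": 0,"wx": 0,"wy": 0,"wz": 0},{"dx": 0,"dy": 0,"dz": 0,"wx": 0,"wy": 0,"wz": 0}]}}

```text
time_s: 16.82
tcp_pos: [0.4472, -0.089, 0.0681]
eef_rot: [-149.8, 90.0, 26.0]
contact_force: [0.1, 0.9, -1.5]
gripper_width: 0.0619
```

```bash
python3 t3.py .446 -.0887 .063
```

```text
16.8167 [ 13.6   8.1 -36.7  -0.  -45.1  72.2] [ 0.1  0.9 -1.5] 0.0619 [-0.1  0.2 -0.1 -0.1  0.3  0. ]
[[ 0.    -0.072 -0.997]
 [ 0.    -0.997  0.072]
 [-1.    -0.    -0.   ]]
yaw -4.152988280305985
pos [ 0.4472 -0.089   0.0681] target [ 0.446  -0.0887  0.063 ] shift in tool axes /0.02: [ 0.25 -0.01  0.06]
rotvec/0.08 [-0. -0.  0.] deg 0.0 after-rot shift [ 0.25 -0.01  0.06]
```

Call:
{"name": "arm_command", "arguments": {"plan": [{"dx": 0.15,"dy": 0,"dz": 0.06,"wx": 0,"wy": 0,"wz": 0},{"dx": 0.05,"dy": 0,"dz": 0,"wx": 0,"wy": 0,"wz": 0},{"dx": 0,"dy": 0,"dz": 0,"wx": 0,"wy": 0,"wz": 0}]}}

```text
time_s: 17.07
tcp_pos: [0.447, -0.0883, 0.0643]
eef_rot: [-156.6, 89.9, 19.2]
contact_force: [0.2, 0.9, -0.7]
gripper_width: 0.0621
```

```bash
python3 t3.py .446 -.0887 .063
```

```text
17.0667 [ 13.7   8.3 -37.1  -0.  -44.4  72.2] [ 0.2  0.9 -0.7] 0.0621 [ 0.1 -0.1 -0.2 -0.1  0.3 -0. ]
[[ 0.002 -0.072 -0.997]
 [ 0.001 -0.997  0.072]
 [-1.    -0.001 -0.002]]
yaw -4.13515594504317
pos [ 0.447  -0.0883  0.0643] target [ 0.446  -0.0887  0.063 ] shift in tool axes /0.02: [0.06 0.02 0.05]
rotvec/0.08 [-0.   -0.03  0.01] deg 0.1 after-rot shift [0.06 0.02 0.05]
```

Call:
{"name": "arm_command", "arguments": {"plan": [{"dx": 0.05,"dy": 0,"dz": 0.03,"wx": 0,"wy": 0,"wz": 0},{"dx": 0,"dy": 0,"dz": 0,"wx": 0,"wy": 0,"wz": 0}]}}

```text
time_s: 17.23
tcp_pos: [0.4467, -0.0882, 0.0633]
eef_rot: [-158.1, 89.8, 17.7]
contact_force: [-0.9, 0.9, -0.9]
gripper_width: 0.0623
```

Call:
{"name": "arm_command", "arguments": {"plan": [{"dx": 0,"dy": 0,"dz": 0,"wx": 0,"wy": 0,"wz": 0},{"dx": 0,"dy": 0,"dz": 0,"wx": 0,"wy": 0,"wz": 0},{"dx": 0,"dy": 0,"dz": 0,"wx": 0,"wy": 0,"wz": 0},{"dx": 0,"dy": 0,"dz": 0,"wx": 0,"wy": 0,"wz": 0},{"dx": 0,"dy": 0,"dz": 0,"wx": 0,"wy": 0,"wz": 0}], "fingers": -0.8}}

```text
time_s: 17.65
tcp_pos: [0.4463, -0.089, 0.0635]
eef_rot: [176.3, 89.9, -7.8]
contact_force: [-0.1, -0.6, -0.3]
gripper_width: 0.0787
```

Call:
{"name": "arm_command", "arguments": {"plan": [{"dx": -0.3,"dy": 0,"dz": 0,"wx": 0,"wy": 0,"wz": 0},{"dx": -0.6,"dy": 0,"dz": 0,"wx": 0,"wy": 0,"wz": 0},{"dx": -1,"dy": 0,"dz": 0,"wx": 0,"wy": 0,"wz": 0},{"dx": -1,"dy": 0,"dz": 0,"wx": 0,"wy": 0,"wz": 0},{"dx": -1,"dy": 0,"dz": 0,"wx": 0,"wy": 0,"wz": 0},{"dx": -1,"dy": 0,"dz": 0,"wx": 0,"wy": 0,"wz": 0},{"dx": -0.5,"dy": 0,"dz": 0,"wx": 0,"wy": 0,"wz": 0}]}}

```text
time_s: 18.23
tcp_pos: [0.4434, -0.0901, 0.1759]
eef_rot: [30.9, 89.7, -153.2]
contact_force: [1.4, 0.3, 0.6]
gripper_width: 0.0789
```

```bash
python3 t3.py .504 .145 .16;python3 snap.py b5 400 200 160 190 270 120
```

```text
18.2333 [ 13.7   0.6 -28.5   0.1 -61.2  72.2] [1.4 0.3 0.6] 0.0789 [ -0.1  -6.7  10.1  -0.5 -17.4   0.1]
[[-0.005 -0.072 -0.997]
 [-0.002 -0.997  0.072]
 [-1.     0.003  0.005]]
yaw -4.14603667627372
pos [ 0.4434 -0.0901  0.1759] target [0.504 0.145 0.16 ] shift in tool axes /0.02: [  0.75 -11.95  -2.18]
rotvec/0.08 [-0.    0.06 -0.03] deg 0.3 after-rot shift [  0.8  -11.94  -2.17]
```

View pics/b5.png

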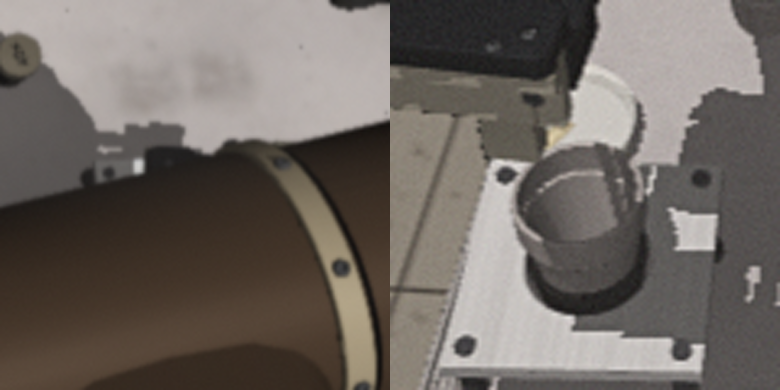

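Call:
{"name": "arm_command", "arguments": {"plan": [{"dx": 0,"dy": -0.5,"dz": -0.1,"wx": 0,"wy": 0,"wz": 0},{"dx": 0,"dy": -1,"dz": -0.2,"wx": 0,"wy": 0,"wz": 0},{"dx": 0,"dy": -1,"dz": -0.2,"wx": 0,"wy": 0,"wz": 0},{"dx": 0,"dy": -1,"dz": -0.2,"wx": 0,"wy": 0,"wz": 0},{"dx": 0,"dy": -1,"dz": -0.2,"wx": 0,"wy": 0,"wz": 0},{"dx": 0,"dy": -1,"dz": -0.2,"wx": 0,"wy": 0,"wz": 0},{"dx": 0,"dy": -1,"dz": -0.2,"wx": 0,"wy": 0,"wz": 0},{"dx": 0,"dy": -1,"dz": -0.2,"wx": 0,"wy": 0,"wz": 0},{"dx": 0,"dy": -1,"dz": -0.2,"wx": 0,"wy": 0,"wz": 0},{"dx": 0,"dy": -1,"dz": -0.2,"wx": 0,"wy": 0,"wz": 0},{"dx": 0,"dy": -0.8,"dz": -0.1,"wx": 0,"wy": 0,"wz": 0},{"dx": 0,"dy": -0.5,"dz": 0,"wx": 0,"wy": 0,"wz": 0},{"dx": 0,"dy": -0.2,"dz": 0,"wx": 0,"wy": 0,"wz": 0},{"dx": 0,"dy": 0,"dz": 0,"wx": 0,"wy": 0,"wz": 0},{"dx": 0,"dy": 0,"dz": 0,"wx": 0,"wy": 0,"wz": 0}]}}

```text
time_s: 19.58
tcp_pos: [0.4954, 0.1397, 0.1652]
eef_rot: [29.9, 88.9, -154.4]
contact_force: [-0.2, -0.6, 0.2]
gripper_width: 0.0784
```

```bash
python3 t3.py .5045 .1452 .10
cat > upfit.py <<'E'
from h import *
from scipy.optimize import least_squares
def fitpts(k,x0):
    def res(x):
        foot=x[:3]; ax=np.array([x[3],x[4],1]);ax/=np.linalg.norm(ax); v=k-foot;h=v@ax; rr=np.linalg.norm(v-np.outer(h,ax),axis=1)
        ro=np.where(h<.06,.019+h/.06*.01,.031); ri=ro-.003
        D=np.minimum(abs(rr-ro),abs(rr-ri)); D=np.hypot(D,np.maximum(h-.078,0)); 
        return np.minimum(D,np.hypot(h-.004,np.maximum(rr-.016,0)))
    f=least_squares(res,list(x0)+[0,0],loss="soft_l1",f_scale=.002); return f
def cupstand(n="side",zmin=.082,zmax=.125,c=(.4455,-.0884)):
    m,d=r.capture(n); cv2.imwrite(f"pics/{n}_last.png",m[:,:,::-1]);np.save(f"pics/{n}_last.npy",d)
    q=cloud(n,d).reshape(-1,3); k=q[(np.hypot(q[:,0]-c[0],q[:,1]-c[1])<.042)&(q[:,2]>zmin)&(q[:,2]<zmax)]
    if len(k)<40: print(n,"few points",len(k)); return
    f=fitpts(k,(c[0],c[1],.035)); print(n,len(k),"foot",f.x[:3].round(4),"tilt",np.degrees(f.x[3:]).round(1),"med",np.median(abs(f.fun)).round(5),"zmax(98%)",np.percentile(k[:,2],98).round(4))
if __name__=="__main__": cupstand("side"); cupstand("top")
E
python3 upfit.py
python3 - <<'E'
from collar import *
a=cv2.imread("pics/side_last.png"); cv2.imwrite("pics/b6.png",cv2.resize(a[220:370,190:340],None,fx=4,fy=4,interpolation=cv2.INTER_CUBIC))
E
```

```text
19.5833 [ 37.4   8.  -21.7  -0.3 -61.4  48.4] [-0.2 -0.6  0.2] 0.0784 [ 0.3  0.2 -0.4 -0.   0.  -0.1]
[[-0.018 -0.076 -0.997]
 [-0.008 -0.997  0.076]
 [-1.     0.01   0.017]]
yaw -4.338948891786513
pos [0.4954 0.1397 0.1652] target [0.5045 0.1452 0.1   ] shift in tool axes /0.02: [ 3.25 -0.34 -0.49]
rotvec/0.08 [-0.    0.21 -0.12] deg 1.1 after-rot shift [ 3.26 -0.31 -0.43]
side 1120 foot [ 0.4463 -0.0877  0.037 ] tilt [-0.5  0.1] med 0.00054 zmax(98%) 0.1142
top 526 foot [ 0.4455 -0.089   0.0393] tilt [-2.2  0.5] med 0.00074 zmax(98%) 0.1139
```

View pics/b6.png

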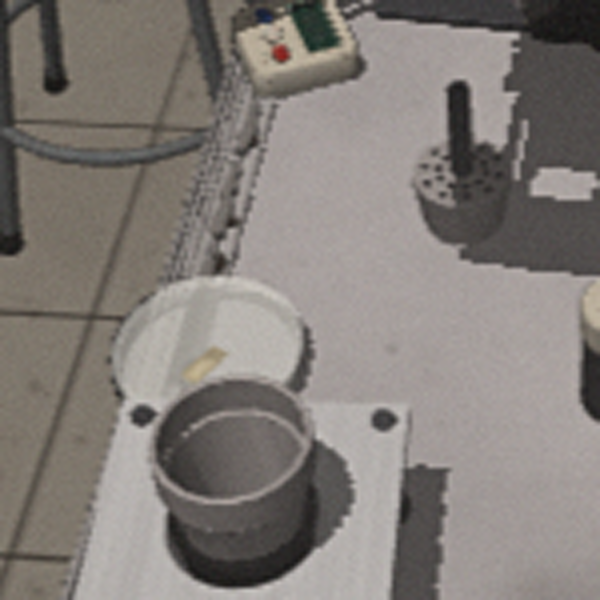

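The cup sits upright in the collar. The side fit gives a tilt of about 0.5°, and the rim is at about z 0.114. Next is the steel strainer.

Call:
{"name": "arm_command", "arguments": {"plan": [{"dx": 0.2,"dy": -0.1,"dz": -0.12,"wx": 0,"wy": 0.07,"wz": -0.04},{"dx": 0.5,"dy": -0.1,"dz": -0.15,"wx": 0,"wy": 0.07,"wz": -0.04},{"dx": 0.7,"dy": -0.1,"dz": -0.12,"wx": 0,"wy": 0.07,"wz": -0.04},{"dx": 0.7,"dy": 0,"dz": 0,"wx": 0,"wy": 0,"wz": 0},{"dx": 0.5,"dy": 0,"dz": 0,"wx": 0,"wy": 0,"wz": 0},{"dx": 0.2,"dy": 0,"dz": 0,"wx": 0,"wy": 0,"wz": 0},{"dx": 0,"dy": 0,"dz": 0,"wx": 0,"wy": 0,"wz": 0},{"dx": 0,"dy": 0,"dz": 0,"wx": 0,"wy": 0,"wz": 0}]}}

```text
time_s: 20.35
tcp_pos: [0.5052, 0.1406, 0.1082]
eef_rot: [-145.0, 89.6, 30.2]
contact_force: [0.2, -0.5, 0.1]
gripper_width: 0.0786
```

```bash
python3 t3.py .5045 .1452 .035; python3 snap.py b7 290 210 100 260 190 100
```

```text
20.35 [ 37.1  11.2 -26.3   0.1 -52.1  48.1] [ 0.2 -0.5  0.1] 0.0786 [-0.4 -0.  -0.3 -0.1  0.2 -0. ]
[[ 0.007 -0.083 -0.997]
 [ 0.004 -0.997  0.083]
 [-1.    -0.004 -0.006]]
yaw -4.753670504454925
pos [0.5052 0.1406 0.1082] target [0.5045 0.1452 0.035 ] shift in tool axes /0.02: [ 3.66 -0.21  0.07]
rotvec/0.08 [-0.   -0.08  0.06] deg 0.4 after-rot shift [ 3.66 -0.22  0.05]
```

View pics/b7.png

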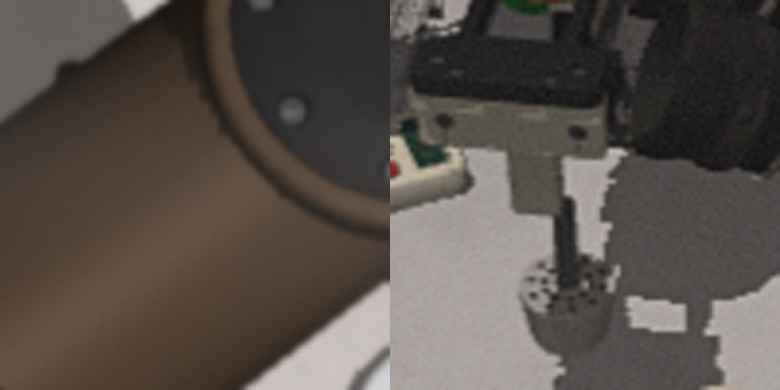

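Run:
```python
from h import *
p,R,s=pose(); w=.0393
t=p-.022*R[:,0]
for yy in(w,.061):
    for zz in(-.0095,.0095): print(proj("side",t+yy*R[:,1]+zz*R[:,2]).round(1))
print("post top",proj("side",(.5045,.1452,.088)),"post base",proj("side",(.5045,.1452,.033)))
S=cloud("side",np.load("pics/side_last.npy")); q=S.reshape(-1,3)
k=q[(abs(q[:,0]-.505)<.03)&(abs(q[:,1]-.1)<.03)&(q[:,2]>.11)&(q[:,2]<.16)]; print("finger",np.percentile(k,[2,50,98],axis=0).round(4)); print((np.percentile(k,50,axis=0)-p)@R)
k=q[(abs(q[:,0]-.505)<.02)&(abs(q[:,1]-.145)<.02)&(q[:,2]>.045)&(q[:,2]<.085)]; print("post",np.percentile(k,[5,50,95],axis=0).round(4))
```

```text
[303.6 240.6]
[293.2 239.7]
[301.3 248.6]
[290.7 247.6]
post top [303.13877917 242.35698575] post base [304.07834795 263.27707376]
finger [[0.4914 0.0827 0.1335]
 [0.5027 0.0854 0.1462]
 [0.5135 0.0928 0.1593]]
[-0.03787157  0.05546513 -0.00215444]
post [[0.5018 0.139  0.0472]
 [0.5076 0.1419 0.0655]
 [0.5119 0.1452 0.0821]]
```

Call:
{"name": "arm_command", "arguments": {"plan": [{"dx": 0.2,"dy": -0.1,"dz": 0,"wx": 0,"wy": -0.05,"wz": 0.03},{"dx": 0.5,"dy": -0.1,"dz": 0,"wx": 0,"wy": -0.03,"wz": 0.03},{"dx": 0.7,"dy": -0.05,"dz": 0,"wx": 0,"wy": 0,"wz": 0},{"dx": 0.7,"dy": 0,"dz": 0,"wx": 0,"wy": 0,"wz": 0},{"dx": 0.6,"dy": 0,"dz": 0,"wx": 0,"wy": 0,"wz": 0},{"dx": 0.4,"dy": 0,"dz": 0,"wx": 0,"wy": 0,"wz": 0},{"dx": 0.2,"dy": 0,"dz": 0,"wx": 0,"wy": 0,"wz": 0},{"dx": 0,"dy": 0,"dz": 0,"wx": 0,"wy": 0,"wz": 0},{"dx": 0,"dy": 0,"dz": 0,"wx": 0,"wy": 0,"wz": 0}]}}

```text
time_s: 21.2
tcp_pos: [0.5084, 0.149, 0.0398]
eef_rot: [-144.7, 89.7, 30.6]
contact_force: [0.5, 0.7, 0.7]
gripper_width: 0.0787
```

```bash
python3 t3.py .506 .146 .036
```

```text
21.2 [ 37.6  16.7 -29.8   0.1 -43.2  47.7] [0.5 0.7 0.7] 0.0787 [ 0.2  0.5 -0.  -0.   0.2 -0.1]
[[ 0.005 -0.082 -0.997]
 [ 0.003 -0.997  0.082]
 [-1.    -0.003 -0.004]]
yaw -4.692314651979165
pos [0.5084 0.149  0.0398] target [0.506 0.146 0.036] shift in tool axes /0.02: [0.19 0.16 0.11]
rotvec/0.08 [-0.   -0.05  0.04] deg 0.3 after-rot shift [0.19 0.16 0.11]
```

Call:
{"name": "arm_command", "arguments": {"plan": [{"dx": 0.1,"dy": 0.13,"dz": 0.1,"wx": 0,"wy": -0.05,"wz": 0.04},{"dx": 0.05,"dy": 0,"dz": 0,"wx": 0,"wy": 0,"wz": 0},{"dx": 0,"dy": 0,"dz": 0,"wx": 0,"wy": 0,"wz": 0},{"dx": 0,"dy": 0,"dz": 0,"wx": 0,"wy": 0,"wz": 0}]}}

```text
time_s: 21.53
tcp_pos: [0.5071, 0.147, 0.0381]
eef_rot: [-151.2, 89.9, 24.1]
contact_force: [-0.0, 1.0, -0.8]
gripper_width: 0.079
```

Call:
{"name": "arm_command", "arguments": {"plan": [{"dx": 0,"dy": 0,"dz": 0,"wx": 0,"wy": 0,"wz": 0},{"dx": 0,"dy": 0,"dz": 0,"wx": 0,"wy": 0,"wz": 0},{"dx": 0,"dy": 0,"dz": 0,"wx": 0,"wy": 0,"wz": 0},{"dx": 0,"dy": 0,"dz": 0,"wx": 0,"wy": 0,"wz": 0},{"dx": 0,"dy": 0,"dz": 0,"wx": 0,"wy": 0,"wz": 0},{"dx": 0,"dy": 0,"dz": 0,"wx": 0,"wy": 0,"wz": 0},{"dx": 0,"dy": 0,"dz": 0,"wx": 0,"wy": 0,"wz": 0},{"dx": 0,"dy": 0,"dz": 0,"wx": 0,"wy": 0,"wz": 0}], "fingers": 1, "force": 30}}

```text
time_s: 22.2
tcp_pos: [0.5078, 0.1474, 0.0394]
eef_rot: [-146.1, 89.7, 29.3]
contact_force: [-0.2, -0.1, 0.5]
gripper_width: 0.0314
```

```bash
python3 t3.py .506 .146 .17; python3 snap.py b8 290 210 100 260 190 100
```

```text
22.2 [ 37.5  16.6 -30.    0.1 -43.1  47.8] [-0.2 -0.1  0.5] 0.0314 [ 0.1 -0.  -0.1 -0.   0.1  0. ]
[[ 0.004 -0.082 -0.997]
 [ 0.002 -0.997  0.082]
 [-1.    -0.003 -0.004]]
yaw -4.676725831510095
pos [0.5078 0.1474 0.0394] target [0.506 0.146 0.17 ] shift in tool axes /0.02: [-6.53  0.06  0.06]
rotvec/0.08 [-0.   -0.05  0.03] deg 0.3 after-rot shift [-6.53  0.08  0.08]
```

View pics/b8.png

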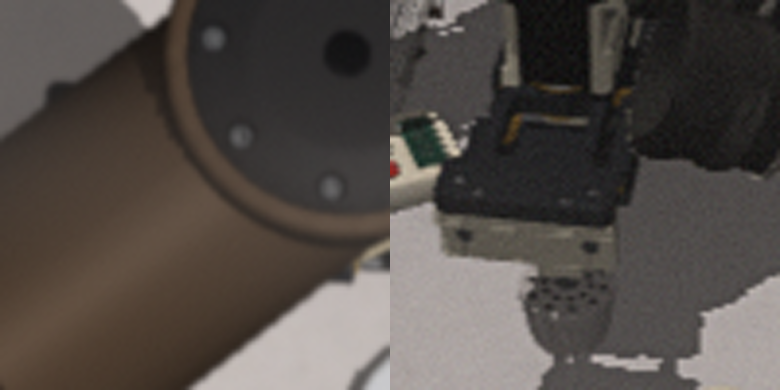

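Call:
{"name": "arm_command", "arguments": {"plan": [{"dx": 0,"dy": 0,"dz": 0.05,"wx": 0,"wy": 0,"wz": 0},{"dx": 0,"dy": 0,"dz": 0,"wx": 0,"wy": 0,"wz": 0},{"dx": 0,"dy": 0,"dz": 0,"wx": 0,"wy": 0,"wz": 0},{"dx": 0,"dy": 0,"dz": 0,"wx": 0,"wy": 0,"wz": 0},{"dx": 0,"dy": 0,"dz": 0,"wx": 0,"wy": 0,"wz": 0},{"dx": 0,"dy": 0,"dz": 0,"wx": 0,"wy": 0,"wz": 0}]}}

```text
time_s: 22.8
tcp_pos: [0.5065, 0.1474, 0.0391]
eef_rot: [-146.6, 89.8, 28.7]
contact_force: [-0.5, -0.2, -0.4]
gripper_width: 0.0111
```

Call:
{"name": "arm_command", "arguments": {"plan": [{"dx": -0.3,"dy": 0,"dz": 0,"wx": 0,"wy": 0,"wz": 0},{"dx": -0.7,"dy": 0,"dz": 0,"wx": 0,"wy": 0,"wz": 0},{"dx": -1,"dy": 0,"dz": 0,"wx": 0,"wy": 0,"wz": 0},{"dx": -1,"dy": 0,"dz": 0,"wx": 0,"wy": 0,"wz": 0},{"dx": -1,"dy": 0,"dz": 0,"wx": 0,"wy": 0,"wz": 0},{"dx": -1,"dy": 0,"dz": 0,"wx": 0,"wy": 0,"wz": 0},{"dx": -1,"dy": 0,"dz": 0,"wx": 0,"wy": 0,"wz": 0},{"dx": -0.6,"dy": 0,"dz": 0,"wx": 0,"wy": 0,"wz": 0},{"dx": -0.3,"dy": 0,"dz": 0,"wx": 0,"wy": 0,"wz": 0},{"dx": 0,"dy": 0,"dz": 0,"wx": 0,"wy": 0,"wz": 0},{"dx": 0,"dy": 0,"dz": 0,"wx": 0,"wy": 0,"wz": 0}]}}

```text
time_s: 23.72
tcp_pos: [0.5036, 0.1456, 0.1852]
eef_rot: [-61.6, 90.0, 113.7]
contact_force: [-0.6, 0.1, -1.7]
gripper_width: 0.0115
```

```bash
python3 t3.py .4465 -.0885 .19; python3 snap.py b9 290 210 100 240 140 120
```

```text
23.7167 [ 37.6   7.2 -19.9  -0.  -62.9  47.7] [-0.6  0.1 -1.7] 0.0115 [-0.  -0.5  0.3 -0.  -0.4 -0. ]
[[-0.    -0.083 -0.997]
 [ 0.    -0.997  0.083]
 [-1.    -0.     0.   ]]
yaw -4.7345901172163245
pos [0.5036 0.1456 0.1852] target [ 0.4465 -0.0885  0.19  ] shift in tool axes /0.02: [-0.24 11.9   1.88]
rotvec/0.08 [0. 0. 0.] deg 0.0 after-rot shift [-0.24 11.9   1.88]
```

View pics/b9.png

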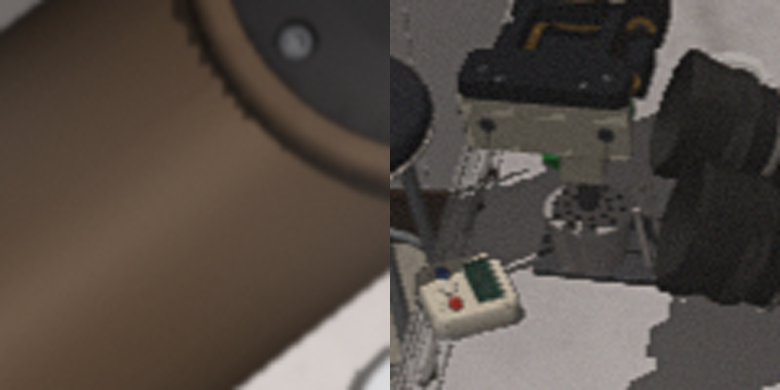

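Call:
{"name": "arm_command", "arguments": {"plan": [{"dx": -0.1,"dy": 0.5,"dz": 0.1,"wx": 0,"wy": 0,"wz": 0},{"dx": -0.1,"dy": 1,"dz": 0.15,"wx": 0,"wy": 0,"wz": 0},{"dx": -0.1,"dy": 1,"dz": 0.15,"wx": 0,"wy": 0,"wz": 0},{"dx": -0.1,"dy": 1,"dz": 0.15,"wx": 0,"wy": 0,"wz": 0},{"dx": -0.1,"dy": 1,"dz": 0.15,"wx": 0,"wy": 0,"wz": 0},{"dx": 0,"dy": 1,"dz": 0.15,"wx": 0,"wy": 0,"wz": 0},{"dx": 0,"dy": 1,"dz": 0.15,"wx": 0,"wy": 0,"wz": 0},{"dx": 0,"dy": 1,"dz": 0.15,"wx": 0,"wy": 0,"wz": 0},{"dx": 0,"dy": 1,"dz": 0.15,"wx": 0,"wy": 0,"wz": 0},{"dx": 0,"dy": 1,"dz": 0.15,"wx": 0,"wy": 0,"wz": 0},{"dx": 0,"dy": 0.8,"dz": 0,"wx": 0,"wy": 0,"wz": 0},{"dx": 0,"dy": 0.6,"dz": 0,"wx": 0,"wy": 0,"wz": 0},{"dx": 0,"dy": 0.3,"dz": 0,"wx": 0,"wy": 0,"wz": 0},{"dx": 0,"dy": 0,"dz": 0,"wx": 0,"wy": 0,"wz": 0},{"dx": 0,"dy": 0,"dz": 0,"wx": 0,"wy": 0,"wz": 0},{"dx": 0,"dy": 0,"dz": 0,"wx": 0,"wy": 0,"wz": 0}]}}

```text
time_s: 25.15
tcp_pos: [0.4415, -0.0918, 0.1831]
eef_rot: [23.7, 88.4, -161.1]
contact_force: [-0.3, -0.1, -0.4]
gripper_width: 0.0111
```

```bash
python3 t3.py .4465 -.0885 .19; python3 snap.py b10 400 200 120 190 230 130
python3 - <<'E'
from h import *
p,R,s=pose(); S=cloud("side",np.load("pics/side_last.npy")); q=S.reshape(-1,3)
def fr(c,lo,hi):
    k=q[(np.hypot(q[:,0]-c[0],q[:,1]-c[1])<.035)&(q[:,2]>lo)&(q[:,2]<hi)]; return k
k=fr(p,p[2]-.045,p[2]-.001)
from scipy.optimize import least_squares
def res(x):
    h=np.clip(k[:,2]-x[2],0,.034); rr=np.hypot(k[:,0]-x[0],k[:,1]-x[1]); ro=.02+np.clip(h,0,.03)/.03*.005
    side=abs(rr-ro); top=np.hypot(k[:,2]-x[2]-.033,np.maximum(rr-.025,0)); return np.minimum(side,top)
f=least_squares(res,[p[0],p[1],p[2]-.039],loss="soft_l1",f_scale=.002); print("strainer",f.x.round(4),len(k),np.median(f.fun)," tcp-strainer",(p-f.x).round(4))
k=fr((.446,-.088),.082,.116); 
from upfit import fitpts
f=fitpts(k,(.446,-.088,.035)); print("cup",f.x.round(4))
E
```

```text
25.15 [ 13.6   0.9 -27.2   0.2 -63.5  71.6] [-0.3 -0.1 -0.4] 0.0111 [ 0.3  0.3 -0.4  0.   0.2 -0.2]
[[-0.027 -0.083 -0.996]
 [-0.009 -0.996  0.083]
 [-1.     0.011  0.026]]
yaw -4.762480695626837
pos [ 0.4415 -0.0918  0.1831] target [ 0.4465 -0.0885  0.19  ] shift in tool axes /0.02: [-0.35 -0.18 -0.23]
rotvec/0.08 [-0.    0.33 -0.14] deg 1.6 after-rot shift [-0.34 -0.19 -0.24]
strainer [ 0.4408 -0.0916  0.1455] 776 0.0004554371286915604  tcp-strainer [0.0008 0.0001 0.0377]
cup [ 0.446  -0.0881  0.0367 -0.0058  0.01  ]
```

View pics/b10.png

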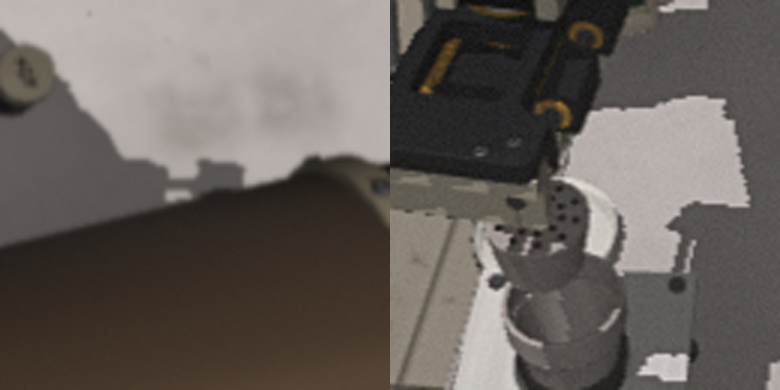

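Call:
{"name": "arm_command", "arguments": {"plan": [{"dx": 0,"dy": -0.1,"dz": -0.12,"wx": 0,"wy": 0.17,"wz": -0.07},{"dx": 0,"dy": -0.1,"dz": -0.12,"wx": 0,"wy": 0.16,"wz": -0.07},{"dx": 0,"dy": 0,"dz": 0,"wx": 0,"wy": 0,"wz": 0},{"dx": 0,"dy": 0,"dz": 0,"wx": 0,"wy": 0,"wz": 0}]}}

```text
time_s: 25.58
tcp_pos: [0.4479, -0.0859, 0.1831]
eef_rot: [-161.3, 89.8, 14.1]
contact_force: [0.7, -0.2, -1.2]
gripper_width: 0.0115
```

```bash
python3 t3.py .4467 -.0883 .13
```

```text
25.5833 [ 14.    0.3 -27.8  -0.  -61.7  71.4] [ 0.7 -0.2 -1.2] 0.0115 [ 0.5 -0.4 -0.3 -0.2  0.6 -0.1]
[[ 0.004 -0.08  -0.997]
 [ 0.001 -0.997  0.08 ]
 [-1.    -0.001 -0.004]]
yaw -4.569593411916891
pos [ 0.4479 -0.0859  0.1831] target [ 0.4467 -0.0883  0.13  ] shift in tool axes /0.02: [2.65 0.13 0.06]
rotvec/0.08 [-0.   -0.05  0.02] deg 0.2 after-rot shift [2.65 0.13 0.05]
```

Call:
{"name": "arm_command", "arguments": {"plan": [{"dx": 0.2,"dy": 0.07,"dz": 0.03,"wx": 0,"wy": 0,"wz": 0},{"dx": 0.5,"dy": 0.06,"dz": 0.03,"wx": 0,"wy": 0,"wz": 0},{"dx": 0.6,"dy": 0,"dz": 0,"wx": 0,"wy": 0,"wz": 0},{"dx": 0.6,"dy": 0,"dz": 0,"wx": 0,"wy": 0,"wz": 0},{"dx": 0.4,"dy": 0,"dz": 0,"wx": 0,"wy": 0,"wz": 0},{"dx": 0.2,"dy": 0,"dz": 0,"wx": 0,"wy": 0,"wz": 0},{"dx": 0,"dy": 0,"dz": 0,"wx": 0,"wy": 0,"wz": 0},{"dx": 0,"dy": 0,"dz": 0,"wx": 0,"wy": 0,"wz": 0}]}}

```text
time_s: 26.25
tcp_pos: [0.4457, -0.0886, 0.128]
eef_rot: [-158.4, 89.8, 17.0]
contact_force: [0.6, -0.4, -0.5]
gripper_width: 0.0112
```

```bash
python3 t3.py .4467 -.0883 .108; python3 snap.py b11 400 200 120 190 250 130
```

```text
26.25 [ 13.7   3.4 -32.6  -0.  -53.9  71.8] [ 0.6 -0.4 -0.5] 0.0112 [-0.2  0.6 -0.4 -0.   0.4  0. ]
[[ 0.003 -0.079 -0.997]
 [ 0.001 -0.997  0.079]
 [-1.    -0.001 -0.003]]
yaw -4.540230554266219
pos [ 0.4457 -0.0886  0.128 ] target [ 0.4467 -0.0883  0.108 ] shift in tool axes /0.02: [ 1.   -0.02 -0.05]
rotvec/0.08 [-0.   -0.04  0.01] deg 0.2 after-rot shift [ 1.   -0.02 -0.05]
```

View pics/b11.png

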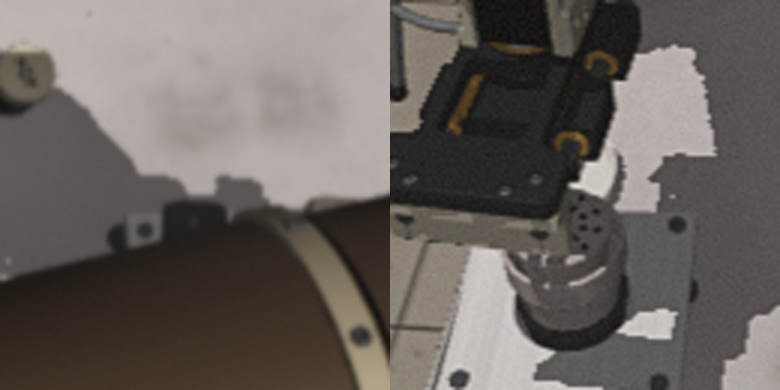

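Strainer is entering the cup cleanly. I lower it gently, watching force.

Call:
{"name": "arm_command", "arguments": {"plan": [{"dx": 0.2,"dy": 0,"dz": -0.02,"wx": 0,"wy": 0,"wz": 0},{"dx": 0.25,"dy": 0,"dz": -0.02,"wx": 0,"wy": 0,"wz": 0},{"dx": 0.25,"dy": 0,"dz": 0,"wx": 0,"wy": 0,"wz": 0},{"dx": 0.15,"dy": 0,"dz": 0,"wx": 0,"wy": 0,"wz": 0},{"dx": 0,"dy": 0,"dz": 0,"wx": 0,"wy": 0,"wz": 0},{"dx": 0,"dy": 0,"dz": 0,"wx": 0,"wy": 0,"wz": 0}]}}

```text
time_s: 26.85
tcp_pos: [0.4474, -0.0885, 0.1109]
eef_rot: [-159.6, 89.7, 15.9]
contact_force: [-0.6, 0.0, -0.2]
gripper_width: 0.0113
```

```bash
python3 t3.py .4467 -.0883 .104
```

```text
26.85 [ 13.7   4.6 -33.8  -0.  -51.2  71.8] [-0.6  0.  -0.2] 0.0113 [-0.   0.5 -0.3 -0.1  0.4  0.1]
[[ 0.006 -0.079 -0.997]
 [ 0.002 -0.997  0.079]
 [-1.    -0.002 -0.005]]
yaw -4.539894866514367
pos [ 0.4474 -0.0885  0.1109] target [ 0.4467 -0.0883  0.104 ] shift in tool axes /0.02: [ 0.34 -0.    0.04]
rotvec/0.08 [-0.   -0.07  0.03] deg 0.3 after-rot shift [ 0.35 -0.01  0.04]
```

Call:
{"name": "arm_command", "arguments": {"plan": [{"dx": 0.12,"dy": 0,"dz": 0.03,"wx": 0,"wy": -0.05,"wz": 0.02},{"dx": 0.12,"dy": 0,"dz": 0,"wx": 0,"wy": 0,"wz": 0},{"dx": 0,"dy": 0,"dz": 0,"wx": 0,"wy": 0,"wz": 0}]}}

```text
time_s: 27.1
tcp_pos: [0.4468, -0.0882, 0.1058]
eef_rot: [-154.8, 89.9, 20.6]
contact_force: [-0.4, 0.1, -0.7]
gripper_width: 0.0112
```

Call:
{"name": "arm_command", "arguments": {"plan": [{"dx": 0.1,"dy": 0,"dz": 0,"wx": 0,"wy": 0,"wz": 0}]}}

```text
time_s: 27.18
tcp_pos: [0.4468, -0.0882, 0.1039]
eef_rot: [-155.1, 89.9, 20.4]
contact_force: [-1.8, 2.3, 2.2]
gripper_width: 0.0112
```

```bash
python3 t3.py .4467 -.0883 .102
```

```text
27.1833 [ 13.7   5.2 -34.2  -0.  -50.5  71.7] [-1.8  2.3  2.2] 0.0112 [ 0.1  2.1 -2.4 -0.2  4.  -0. ]
[[ 0.001 -0.079 -0.997]
 [ 0.    -0.997  0.079]
 [-1.    -0.001 -0.001]]
yaw -4.535970557686366
pos [ 0.4468 -0.0882  0.1039] target [ 0.4467 -0.0883  0.102 ] shift in tool axes /0.02: [0.1  0.01 0.01]
rotvec/0.08 [-0.   -0.02  0.01] deg 0.1 after-rot shift [0.1  0.01 0.01]
```

Call:
{"name": "arm_command", "arguments": {"plan": [{"dx": 0,"dy": 0,"dz": 0,"wx": 0,"wy": 0,"wz": 0},{"dx": 0,"dy": 0,"dz": 0,"wx": 0,"wy": 0,"wz": 0}]}}

```text
time_s: 27.35
tcp_pos: [0.4465, -0.0881, 0.1034]
eef_rot: [-125.7, 90.0, 49.8]
contact_force: [-1.7, 1.2, -0.5]
gripper_width: 0.0112
```

Call:
{"name": "arm_command", "arguments": {"plan": [{"dx": 0,"dy": 0,"dz": 0,"wx": 0,"wy": 0,"wz": 0},{"dx": 0,"dy": 0,"dz": 0,"wx": 0,"wy": 0,"wz": 0},{"dx": 0,"dy": 0,"dz": 0,"wx": 0,"wy": 0,"wz": 0},{"dx": 0,"dy": 0,"dz": 0,"wx": 0,"wy": 0,"wz": 0},{"dx": 0,"dy": 0,"dz": 0,"wx": 0,"wy": 0,"wz": 0},{"dx": 0,"dy": 0,"dz": 0,"wx": 0,"wy": 0,"wz": 0}], "fingers": 0.4}}

```text
time_s: 27.85
tcp_pos: [0.4487, -0.0883, 0.1047]
eef_rot: [-173.1, 89.7, 2.4]
contact_force: [0.4, -0.7, -0.1]
gripper_width: 0.0265
```

```bash
cat > nest.py <<'E'
from h import *
from scipy.optimize import least_squares
p,R,s=pose(); print(s["time_s"],p.round(4),s["contact_force"].round(1),round(s["gripper_width"],4))
m,d=r.capture("side"); cv2.imwrite("pics/side_last.png",m[:,:,::-1]); q=cloud("side",d).reshape(-1,3); c=(.4458,-.0882)
rr=np.hypot(q[:,0]-c[0],q[:,1]-c[1])
# strainer top face inside cup
k=q[(rr<.022)&(rr>.010)&(q[:,2]>.06)&(q[:,2]<.125)]; print("face pts",len(k),np.percentile(k[:,2],[10,50,90]).round(4) if len(k) else "")
k=q[(rr<.036)&(q[:,2]>.082)&(q[:,2]<.120)]
k=k[np.hypot(k[:,0]-c[0],k[:,1]-c[1])>.0255]
ar=q[(rr>.027)&(rr<.0325)&(q[:,2]>.100)&(q[:,2]<.118)]; print("rim z",len(ar),np.percentile(ar[:,2],[50,80,90,97]).round(4) if len(ar) else "")
from upfit import fitpts
f=fitpts(k,(c[0],c[1],.035)); print("cup",len(k),f.x.round(4),"med",np.median(abs(f.fun)).round(5))
# plate height reference
pl=q[(abs(q[:,0]-c[0])<.055)&(abs(q[:,1]-c[1])<.055)&(rr>.04)&(q[:,2]>.045)&(q[:,2]<.068)]; print("plate z",np.median(pl[:,2]).round(4),len(pl))
co=q[(rr>.0305)&(rr<.0) ] 
cv2.imwrite("pics/nest.png",cv2.resize(m[250:390,180:320,::-1].copy(),(700-140,560),interpolation=cv2.INTER_CUBIC))
E
python3 nest.py
```

```text
27.85 [ 0.4487 -0.0883  0.1047] [ 0.4 -0.7 -0.1] 0.0265
face pts 102 [0.0947 0.096  0.0972]
rim z 260 [0.107  0.1121 0.113  0.114 ]
cup 462 [ 0.4471 -0.087   0.0356 -0.0228 -0.0053] med 0.00036
plate z 0.0616 1808
```

View pics/nest.png

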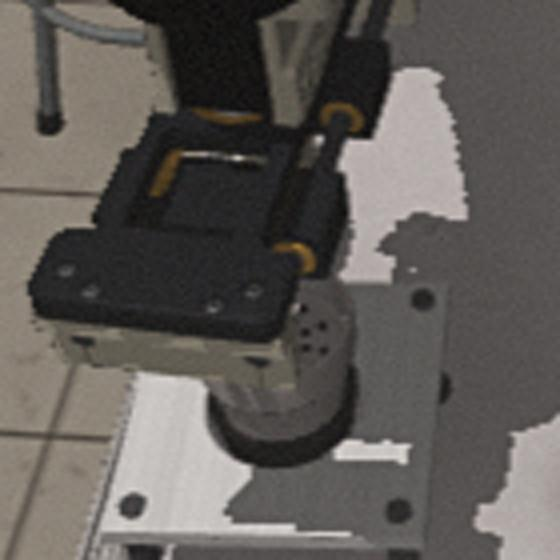

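The strainer is nested: its perforated face is at z 0.096, so its underside is at 0.063. The rim is at 0.113 and the collar is still up. Next I regrip the post and press gently.

Call:
{"name": "arm_command", "arguments": {"plan": [{"dx": 0.1,"dy": 0,"dz": 0.08,"wx": 0,"wy": -0.06,"wz": 0.02},{"dx": 0.1,"dy": 0,"dz": 0,"wx": 0,"wy": 0,"wz": 0},{"dx": 0,"dy": 0,"dz": 0,"wx": 0,"wy": 0,"wz": 0},{"dx": 0,"dy": 0,"dz": 0,"wx": 0,"wy": 0,"wz": 0}]}}

```text
time_s: 28.23
tcp_pos: [0.447, -0.0881, 0.1002]
eef_rot: [66.6, 89.9, -117.9]
contact_force: [-0.4, -0.5, -0.5]
gripper_width: 0.0264
```

```bash
python3 t3.py .4467 -.0883 .102; python3 nest.py
```

```text
28.2333 [ 13.8   5.6 -34.5   0.1 -50.   71.7] [-0.4 -0.5 -0.5] 0.0264 [-0.1  0.2 -0.3 -0.2  0.2 -0. ]
[[-0.001 -0.078 -0.997]
 [-0.001 -0.997  0.078]
 [-1.     0.001  0.   ]]
yaw -4.496542016769683
pos [ 0.447  -0.0881  0.1002] target [ 0.4467 -0.0883  0.102 ] shift in tool axes /0.02: [-0.09  0.01  0.01]
rotvec/0.08 [-0.    0.01 -0.01] deg 0.1 after-rot shift [-0.09  0.01  0.01]
28.2333 [ 0.447  -0.0881  0.1002] [-0.4 -0.5 -0.5] 0.0264
face pts 110 [0.0949 0.096  0.0971]
rim z 214 [0.1069 0.1126 0.1132 0.1138]
cup 412 [ 0.4456 -0.0871  0.036  -0.0009 -0.0047] med 0.00042
plate z 0.0616 1774
```

Call:
{"name": "arm_command", "arguments": {"plan": [{"dx": 0,"dy": 0,"dz": 0,"wx": 0,"wy": 0,"wz": 0},{"dx": 0,"dy": 0,"dz": 0,"wx": 0,"wy": 0,"wz": 0},{"dx": 0,"dy": 0,"dz": 0,"wx": 0,"wy": 0,"wz": 0},{"dx": 0,"dy": 0,"dz": 0,"wx": 0,"wy": 0,"wz": 0},{"dx": 0,"dy": 0,"dz": 0,"wx": 0,"wy": 0,"wz": 0},{"dx": 0,"dy": 0,"dz": 0,"wx": 0,"wy": 0,"wz": 0}], "fingers": 1, "force": 40}}

```text
time_s: 28.78
tcp_pos: [0.4469, -0.0879, 0.1001]
eef_rot: [51.7, 89.9, -132.8]
contact_force: [0.3, -0.8, -0.3]
gripper_width: 0.0109
```

```bash
python3 nest.py
```

```text
28.7833 [ 0.4469 -0.0879  0.1001] [ 0.3 -0.8 -0.3] 0.0109
face pts 106 [0.0949 0.096  0.0971]
rim z 230 [0.107  0.1121 0.1132 0.1138]
cup 426 [ 0.4463 -0.0865  0.0355 -0.0131 -0.0142] med 0.00043
plate z 0.0616 1791
```

Call:
{"name": "arm_command", "arguments": {"plan": [{"dx": 0.08,"dy": 0,"dz": 0,"wx": 0,"wy": 0,"wz": 0}]}}

```text
time_s: 28.92
tcp_pos: [0.4473, -0.0879, 0.0991]
eef_rot: [110.4, 89.9, -74.1]
contact_force: [-1.5, 0.5, 6.1]
gripper_width: 0.011
```

Call:
{"name": "arm_command", "arguments": {"plan": [{"dx": 0.08,"dy": 0,"dz": 0,"wx": 0,"wy": 0,"wz": 0}]}}

```text
time_s: 29.0
tcp_pos: [0.4475, -0.0879, 0.0978]
eef_rot: [123.9, 89.9, -60.6]
contact_force: [-2.6, 1.8, 5.7]
gripper_width: 0.0111
```

```bash
python3 nest.py
```

```text
29.0 [ 0.4475 -0.0879  0.0978] [-2.6  1.8  5.7] 0.0111
face pts 112 [0.0927 0.0938 0.0951]
rim z 173 [0.1071 0.1104 0.111  0.1118]
cup 396 [ 0.4459 -0.087   0.0341 -0.0016 -0.0079] med 0.00042
plate z 0.0616 1756
```

It moves smoothly: TCP, perforated face and rim are each down about 2.2 mm at about 6 N. I continue to TCP z ≈ 0.090.

Call:
{"name": "arm_command", "arguments": {"plan": [{"dx": 0.08,"dy": 0,"dz": 0,"wx": 0,"wy": 0,"wz": 0},{"dx": 0.08,"dy": 0,"dz": 0,"wx": 0,"wy": 0,"wz": 0},{"dx": 0.08,"dy": 0,"dz": 0,"wx": 0,"wy": 0,"wz": 0}]}}

```text
time_s: 29.3
tcp_pos: [0.4475, -0.088, 0.0936]
eef_rot: [132.4, 89.9, -52.0]
contact_force: [-1.5, 1.4, 5.8]
gripper_width: 0.0109
```

```bash
python3 nest.py
```

```text
29.3 [ 0.4475 -0.088   0.0936] [-1.5  1.4  5.8] 0.0109
face pts 115 [0.0886 0.0897 0.0916]
rim z 113 [0.1051 0.1066 0.1072 0.1079]
cup 350 [ 0.4438 -0.0921  0.0305  0.0266  0.0631] med 0.00057
plate z 0.0616 1756
```

Call:
{"name": "arm_command", "arguments": {"plan": [{"dx": 0.08,"dy": 0,"dz": 0,"wx": 0,"wy": 0,"wz": 0},{"dx": 0.06,"dy": 0,"dz": 0,"wx": 0,"wy": 0,"wz": 0}]}}

```text
time_s: 29.52
tcp_pos: [0.4475, -0.088, 0.0911]
eef_rot: [134.4, 89.9, -50.1]
contact_force: [-1.7, 0.5, 5.1]
gripper_width: 0.0111
```

```bash
python3 nest.py
```

```text
29.5167 [ 0.4475 -0.088   0.0911] [-1.7  0.5  5.1] 0.0111
face pts 119 [0.0857 0.0871 0.0889]
rim z 84 [0.1033 0.1044 0.1049 0.1054]
cup 323 [ 0.4449 -0.0914  0.0278  0.0132  0.0498] med 0.00056
plate z 0.0616 1754
```

Call:
{"name": "arm_command", "arguments": {"plan": [{"dx": 0.06,"dy": 0,"dz": 0,"wx": 0,"wy": 0,"wz": 0},{"dx": 0,"dy": 0,"dz": 0,"wx": 0,"wy": 0,"wz": 0},{"dx": 0,"dy": 0,"dz": 0,"wx": 0,"wy": 0,"wz": 0}]}}

```text
time_s: 29.82
tcp_pos: [0.4472, -0.0879, 0.0899]
eef_rot: [124.5, 89.9, -59.9]
contact_force: [0.1, 0.8, 3.3]
gripper_width: 0.0114
```

```bash
python3 nest.py
```

```text
29.8167 [ 0.4472 -0.0879  0.0899] [0.1 0.8 3.3] 0.0114
face pts 112 [0.0847 0.0859 0.0876]
rim z 80 [0.1023 0.1032 0.1037 0.1042]
cup 325 [ 0.4466 -0.0894  0.0255 -0.0145  0.0269] med 0.00048
plate z 0.0616 1747
```

View pics/nest.png

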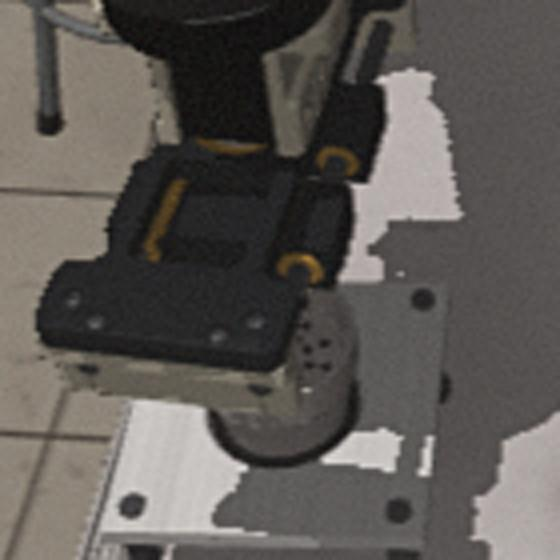

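It is flush: face down 10.1 mm, TCP 10.2 mm, rim 9.5 mm. I release and rise straight up.

Call:
{"name": "arm_command", "arguments": {"plan": [{"dx": 0,"dy": 0,"dz": 0,"wx": 0,"wy": 0,"wz": 0},{"dx": 0,"dy": 0,"dz": 0,"wx": 0,"wy": 0,"wz": 0},{"dx": 0,"dy": 0,"dz": 0,"wx": 0,"wy": 0,"wz": 0},{"dx": 0,"dy": 0,"dz": 0,"wx": 0,"wy": 0,"wz": 0},{"dx": 0,"dy": 0,"dz": 0,"wx": 0,"wy": 0,"wz": 0},{"dx": 0,"dy": 0,"dz": 0,"wx": 0,"wy": 0,"wz": 0},{"dx": 0,"dy": 0,"dz": 0,"wx": 0,"wy": 0,"wz": 0},{"dx": 0,"dy": 0,"dz": 0,"wx": 0,"wy": 0,"wz": 0}], "fingers": 0}}

```text
time_s: 30.53
tcp_pos: [0.4475, -0.0882, 0.0894]
eef_rot: [120.6, 89.9, -63.8]
contact_force: [0.4, 0.2, -0.2]
gripper_width: 0.0437
```

Call:
{"name": "arm_command", "arguments": {"plan": [{"dx": -0.2,"dy": 0,"dz": 0,"wx": 0,"wy": 0,"wz": 0},{"dx": -0.5,"dy": 0,"dz": 0,"wx": 0,"wy": 0,"wz": 0},{"dx": -0.8,"dy": 0,"dz": 0,"wx": 0,"wy": 0,"wz": 0},{"dx": -1,"dy": 0,"dz": 0,"wx": 0,"wy": 0,"wz": 0},{"dx": -1,"dy": 0,"dz": 0,"wx": 0,"wy": 0,"wz": 0},{"dx": -0.8,"dy": 0,"dz": 0,"wx": 0,"wy": 0,"wz": 0},{"dx": -0.5,"dy": 0,"dz": 0,"wx": 0,"wy": 0,"wz": 0},{"dx": 0,"dy": -0.5,"dz": 0,"wx": 0,"wy": 0,"wz": 0},{"dx": 0,"dy": -1,"dz": 0,"wx": 0,"wy": 0,"wz": 0},{"dx": 0,"dy": -1,"dz": 0,"wx": 0,"wy": 0,"wz": 0},{"dx": 0,"dy": -1,"dz": 0,"wx": 0,"wy": 0,"wz": 0},{"dx": 0,"dy": -1,"dz": 0,"wx": 0,"wy": 0,"wz": 0},{"dx": 0,"dy": -1,"dz": 0,"wx": 0,"wy": 0,"wz": 0},{"dx": 0,"dy": -1,"dz": 0,"wx": 0,"wy": 0,"wz": 0},{"dx": 0,"dy": -1,"dz": 0,"wx": 0,"wy": 0,"wz": 0},{"dx": 0,"dy": -0.5,"dz": 0,"wx": 0,"wy": 0,"wz": 0},{"dx": 0,"dy": -0.2,"dz": 0,"wx": 0,"wy": 0,"wz": 0},{"dx": 0,"dy": 0,"dz": 0,"wx": 0,"wy": 0,"wz": 0},{"dx": 0,"dy": 0,"dz": 0,"wx": 0,"wy": 0,"wz": 0}]}}

```text
time_s: 32.12
tcp_pos: [0.4571, 0.0854, 0.1891]
eef_rot: [38.9, 89.8, -145.7]
contact_force: [-0.2, 0.1, 0.3]
gripper_width: 0.0439
```

```bash
python3 nest.py
python3 - <<'E'
from h import *
from upfit import cupstand,fitpts
cupstand("side",zmin=.070,zmax=.112); cupstand("top",zmin=.088,zmax=.112,c=(.4430,-.0885))
for n,c in(("side",(.4458,-.0882)),("top",(.4435,-.0885))):
    q=cloud(n,np.load(f"pics/{n}_last.npy")).reshape(-1,3)
    k=q[(np.hypot(q[:,0]-c[0],q[:,1]-c[1])<.03)&(q[:,2]>.108)&(q[:,2]<.15)]
    if len(k): 
        print(n,"post",len(k),np.median(k,axis=0).round(4),"top",k[:,2].max().round(4)); 
        for lo,hi in((.108,.122),(.122,.145)):
            j=k[(k[:,2]>lo)&(k[:,2]<hi)]; print(lo,np.median(j,axis=0).round(4),len(j))
    pl=q[(abs(q[:,0]-c[0])<.055)&(abs(q[:,1]-c[1])<.055)&(q[:,2]>.05)&(q[:,2]<.075)]; rr=np.hypot(pl[:,0]-c[0],pl[:,1]-c[1]); print("ring z",np.median(pl[(rr>.0255)&(rr<.0295),2]),"plate",np.median(pl[rr>.036,2]))
a=cv2.imread("pics/side_last.png")[270:380,190:310]; b=cv2.imread("pics/top_last.png")[245:345,415:530]
cv2.imwrite("pics/end.png",np.hstack([cv2.resize(a,(390,390)),cv2.resize(b,(390,390))]))
cv2.imwrite("pics/endtop.png",cv2.imread("pics/top_last.png"))
E
```

```text
32.1167 [0.4571 0.0854 0.1891] [-0.2  0.1  0.3] 0.0439
face pts 264 [0.0845 0.0857 0.087 ]
rim z 246 [0.1025 0.1033 0.1039 0.1044]
cup 730 [ 0.4475 -0.0964  0.0284 -0.0257  0.1255] med 0.00069
plate z 0.0617 2006
side 1302 foot [ 0.4483 -0.0937  0.0437] tilt [-2.1  5.1] med 0.00192 zmax(98%) 0.1051
top few points 0
side post 149 [ 0.4473 -0.0917  0.1292] top 0.1422
0.108 [ 0.4481 -0.092   0.1159] 49
0.122 [ 0.4472 -0.0914  0.1366] 100
ring z 0.06030891673032832 plate 0.061595794233809925
ring z nan plate 0.06100824834259164
  return _methods._mean(a, axis=axis, dtype=dtype,
  ret = ret.dtype.type(ret / rcount)
```

View pics/end.png

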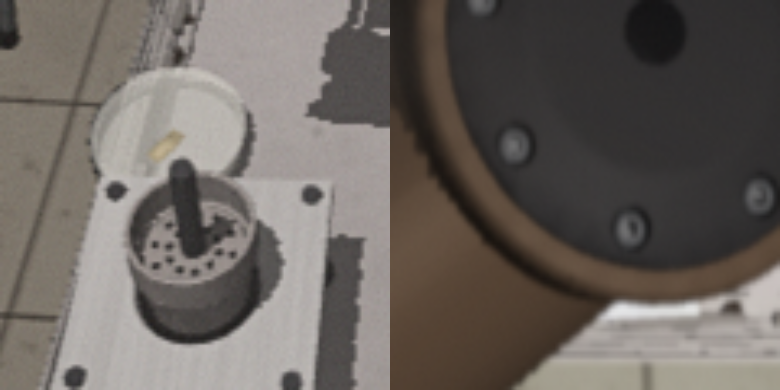

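View pics/endtop.png

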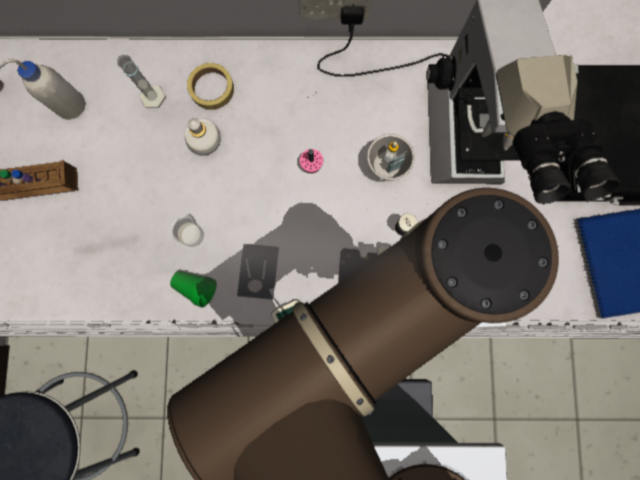

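Run:
```python
from h import *
from scipy.optimize import least_squares
q=cloud("side",np.load("pics/side_last.npy")).reshape(-1,3); c=np.array([.4463,-.088])
print("vertical line",proj("side",(.4463,-.088,.086)),proj("side",(.4463,-.088,.141)))
k=q[(np.hypot(*(q[:,:2]-c).T)<.02)&(q[:,2]>.092)&(q[:,2]<.1405)]
def res(x): ctr=np.column_stack([x[0]+x[2]*(k[:,2]-.115),x[1]+x[3]*(k[:,2]-.115)]); return np.hypot(*(k[:,:2]-ctr).T)-.006
f=least_squares(res,[*c,0,0],loss="soft_l1",f_scale=.001); print("post axis at z.115",f.x[:2].round(4),"tilt rad",f.x[2:].round(3),len(k),np.median(abs(f.fun)))
# face plane
rr=np.hypot(*(q[:,:2]-c).T)
k=q[(rr<.023)&(rr>.009)&(q[:,2]>.08)&(q[:,2]<.091)]
def pl(k):
    A=np.column_stack([k[:,:2]-c,np.ones(len(k))]); 
    g=least_squares(lambda x:A@x-k[:,2],[0,0,.086],loss="soft_l1",f_scale=.001).x; return g.round(4)
print("face plane slope",pl(k),len(k))
# cup outer wall below rim, front side
for it in range(1):
    k=q[(rr<.036)&(rr>.024)&(q[:,2]>.066)&(q[:,2]<.0995)&(q[:,1]<c[1]+.01)]
    def res(x):
        ctr=np.column_stack([x[0]+x[3]*(k[:,2]-.085),x[1]+x[4]*(k[:,2]-.085)]); d=np.hypot(*(k[:,:2]-ctr).T); h=k[:,2]-x[2]
        ro=np.where(h<.06,.019+h/.06*.01,.031); return np.minimum(abs(d-ro),abs(d-ro+.003))
    f=least_squares(res,[*c,.0255,0,0],loss="soft_l1",f_scale=.001); print("cup axis",f.x.round(4),len(k),np.median(abs(f.fun)))
# rim points plane
k=q[(rr>.0275)&(rr<.032)&(q[:,2]>.1005)&(q[:,2]<.107)]
print("rim",pl(k),len(k))
s=r.get_state();print(s["time_s"],s["tcp_pos"])
```

```text
vertical line [249.71988517 340.17424718] [245.7168649  316.76949818]
post axis at z.115 [ 0.4457 -0.0873] tilt rad [-0.    -0.006] 185 0.00038511030336453155
face plane slope [ 0.0124 -0.0104  0.0858] 304
cup axis [ 0.4459 -0.0871  0.024   0.0094 -0.0172] 409 0.00039002820362322305
rim [-0.0047 -0.0003  0.1025] 221
32.2667 [0.45730057 0.08482652 0.18925348]
```

```bash
python3 -c "
from plant import r
print(r.close_job())"
```

```text
the job is handed in; nothing more can be done
None
```

The filter stand is made up and the job is handed in, at about 32 s of the 72 s allowed. The hand-in reports no verdict.

**What I did:** I lifted the grey cup from the wire rest by its band and stood it upright on the bench. I let go for more than 0.3 s, took it again from straight above and set it loosely in the collar. Then I nested the steel strainer, regripped its post and pressed the nest down in steps of about 1 to 2 mm, with 5–6 N measured on the tool. I let go and moved the arm clear.

**Last checks, side camera:**

| Check | Result |
|---|---|
| Cup tilt | about 0.02 rad |
| Cup distance from the collar's centre | about 1.5 mm |
| Strainer post tilt | about 0.01 rad |
| Post distance from the cup's axis | under 1 mm |
| Strainer travel during the press | about 10 mm |
| Collar ring | at the plate's height to within about 1.5 mm |

**What disagreed or failed:**
- **Fingertips:** they measured about 22 mm behind the reported TCP, not 11 mm ahead as stated. I used the measured offset, and the 62 mm grip on the band confirmed it.
- **Cameras:** the two cameras disagreed by 2 to 6 mm along x, so I placed parts by comparing them within the side view.
- **Press depth:** the cup rim read 9.5 mm of travel, against 10.1–10.2 mm for the strainer and TCP.
- **Cup fit:** two quick cup fits at the end went wrong because they took in strainer points. The cleaner fit is the one in the table.
- **Top camera:** the arm hid the stand from it at the end, so the final state was checked from the side only.
- **Bystanders:** I saw nothing moved. The petri dish, can, beaker and part of the timer are in view in the last pictures, but I did not measure them again.
- **Bench contact:** while setting the cup down it pressed on the bench with about 30 N for a moment, under the 40 N limit.

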